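# Load a flange into the leaf drill jig

### The job

Load the drill jig: lower the taller plain spacer down its locating post first (it lifts the work clear of the base so the drill can break through), then the hubbed flange with its hub up and its rim notch over the small dowel pin, both fully home and lowered rather than dropped. Then swing the leaf over the hub until its slot is fully round the headed catch stud, so that the flange is trapped and the drill bush stands over it, and let go. Leave the short spare spacer and the other tools where they lie.

Things in the scene. Friction and masses are not known exactly. Their poses are not given: they have to be found in the camera images.
- jig: Fixed drill jig: dark steel base plate 196 (x) x 124 (y) x 18 mm, with a locating post 24 mm in diameter, its last 8 mm tapered to 15 mm. Origin on the table on the post's axis. On its +x side, 68 mm from that axis, the leaf's pivot stud (top 89 mm high); on its -x side, at 62 mm, the catch stud (neck 12 mm, head 22 mm in diameter, top 90 mm high). A hand closing along the jig's y clears both.
- post_top (a point): Centre of the locating post's top, 63 mm above the table, 45 mm above the base plate.
- pin_top (a point): Top of the dowel pin: upright steel pin 8 mm in diameter with a 3 mm tapered tip, top 53 mm above the table, 34 mm from the post's axis, in the direction 135 degrees clockwise (seen from above) from the jig's +x, midway between its -x and its -y.
- spacer: The taller of two plain steel collars: outside diameter 46 mm, bore 26.5 mm, 26 mm high, loose, about 0.22 kg. Origin at the centre of its underside, z along its axis. Home on the base plate its origin is 18 mm above the table. Best gripped across its outside from above.
- flange: Loose steel flange, about 0.45 kg, hub up: round plate 88 mm in diameter, 10 mm thick, round hub 46 mm in diameter on it (24 mm high over all), bore 26.5 mm, rim notch 12 mm wide along the body's +x. Origin at the centre of its underside, z up. Grip it across the hub at any angle. Home, its origin is 44 mm above the table; the pin lets it down only if the notch is within about 3 degrees.
- flange_notch (a point): Point in the flange's U-shaped rim notch (which reaches in to 28 mm from the axis), at the plate's top, 34 mm from the axis: it stands over the pin's axis when the flange is turned right. Once home, the pin ends 1 mm below the plate's top.
- short_spacer: The spare collar: like the spacer (46 mm outside, 26.5 mm bore) but only 14 mm high; not for this flange. Origin at the centre of its underside.
- leaf (a joint): Angle of the jig's swinging leaf about its upright pivot, rad: 0 = shut on its stop, over the post towards the jig's -x, its side slot round the catch stud's neck; grows as it swings out to the jig's +y side (at 1.57 it points along +y), at most 2.1. Starts open. Light friction (about 1.5 N at the knob); it stays where it is left.
- leaf_pivot (a point): On the leaf's pivot axis at the leaf's underside, 70.5 mm above the table. The leaf is a flat steel bar 8 mm thick, 30 to 38 mm wide, whose underside passes 2.5 mm above a properly seated hub; a drill bush hangs 12 mm below it, 102 mm from the pivot.
- leaf_knob (a point): Centre of the top of the leaf's upright black finger knob, 16 mm in diameter, 30 mm high, 156 mm from the pivot near the leaf's free end; top 108.5 mm above the table, 18 mm higher than the catch stud's head. Pinch it from above or push it sideways round the pivot.
- surface_plate: Dark granite surface plate, fixed, 290 (x) x 250 (y) mm, its top 46 mm above the table, on the robot's right: the spacer, the short spacer and the flange start on it, any of them in any of three places. Origin at the centre of its underside.
- punch: Brown steel punch lying down, 160 mm long, a bystander. Origin at the centre of its underside.
- tape: Roll of black tape lying flat, 62 mm in diameter, a bystander. Origin at the centre of its underside.
Not all that is in view belongs to the job. Leave any blue or green look-alike of the spacer alone.

How it is judged (in metres and radians):
On the way, in this order (a step that is already met when the one before it is completed fails the run):
1. the taller spacer stands home on the base, round the post (horizontal distance between spacer and jig below 0.003 m and z of spacer in the frame of jig below 0.0196 m and angle between spacer's own z axis and vertical below 0.04 rad), for 0.2 s.
2. the flange sits home on the spacer, its notch over the dowel pin (all of step 1 and horizontal distance between flange and jig below 0.003 m and z of flange in the frame of jig between 0.042 and 0.046 m and angle between flange's own z axis and vertical below 0.04 rad and horizontal distance between flange_notch and pin_top below 0.005 m), for 0.2 s.
3. the leaf is shut over the flange (all of step 2 and value of joint leaf below 0.06 rad), for 0.2 s.
At the end, for the whole second after the job is handed in: Tall spacer round the post, flat on the plate (3 mm off axis, 1.6 mm high, 0.04 rad tilt at most); flange hub up on it (3 mm off axis, origin 42 to 46 mm up, 0.04 rad), notch point within 5 mm of the pin seen from above; leaf under 0.06 rad; all at rest (all of step 3 and linear speed of each of spacer, flange below 0.02 m/s and velocity of joint leaf below 0.1 rad/s); the robot touches nothing.
It fails at once if the spacer or the flange falls down the post (faster than 0.6 m/s) ((horizontal distance between spacer and jig below 0.012 m and z of spacer in the frame of jig below 0.06 m and linear speed of spacer above 0.6 m/s) or (horizontal distance between flange and jig below 0.012 m and z of flange in the frame of jig below 0.06 m and linear speed of flange above 0.6 m/s)).
It fails at once if the short spacer, punch or tape is moved more than 40 mm (distance of any of short_spacer, punch, tape from where it was at the start of the episode above 0.04 m).
It also fails if it takes over 64 s, if anything falls off the work surface, if the arm or the gripper's body presses on something with over 40 N, if the wrist force passes 120 N, or if a joint passes its speed limit or range.

### The arm

A 6-joint arm with a two-finger parallel gripper is mounted at the origin on a cart in front of the work surface, level with it; the furniture and walls round the work are solid. World frame = base frame: x ahead of the robot, y to its left, z up, the work surface at z = 0. Lengths are in m, angles in degrees, forces in N, time in s.
With the tool pointing down it reaches from about 0.3 to 0.75 m from the base axis. Payload 8.5 kg.
Tool frame: the origin (TCP) lies at the very end of the fingers, on their centre line; the grasp point (between the pads) lies grasp_offset behind it (grasp_offset is the distance from the TCP to the grasp point, in m); x points along the fingers, z is the direction in which the jaws open and shut, and the axes are right-handed (so a half turn about x gives the same grasp; the last joint's range is limited). The gripper opens to 85 mm and grips with 20 to 120 N. Pads are 22 mm wide; open, the fingers measure 114 mm over their backs; the gripper's body (76 mm by 85 mm) begins 54 mm behind the grasp point. The pads swing forward as they close: fully open they stand 13 mm farther back than shut.
Start: joints at [57.107, 21.807, 74.336, -0, 83.858, -12.336], TCP at [0.193, 0.515, 0.231] pointing down, gripper open.
Joint ranges: [-178.18, 178.18], [-50.72, 133.34], [12.68, 142.11], [-81.47, 261.47], [9.98, 163.14], [-165.26, 165.26]. Speed limits (degrees/s): [136.94, 136.94, 180, 180, 180, 180].

### API

Orientations are given as a 3x3 rotation matrix whose columns are the frame's x, y, z axes.
In Python, from rig import observe, get_image, close_job, recognise, grasp_offset gives the robot as it stands.
- The arm moves only by the tool drive_tool, never from a script. Its argument "targets" is a list that holds one entry, the list of rows, each a list of 7 numbers: the shift along the tool's x, y, z in units of 50 mm (1.0 is 50 mm), then the turn, a rotation vector about the tool's x, y, z in rad, then the opening, from -1 (shut) to 1 (fully open), so that 0 is half open. A call has 1 to 5 rows; each row shifts and turns the commanded pose from where the row before left it, along the tool's axes as they then stand; what a row does not reach is not made up. A row lasts 1/10 s, in which the tool goes at most 50 mm and 8.59 degrees, less where a joint would pass 70% of its speed; a pose out of reach is approached as far as the arm can. A call is refused whole if a number of a shift passes 1 or a number of a turn 0.15, either way. A call with a gripper value outside its range is refused whole. The fingers move at their own pace and stop on an object; "force" is the grip in N (left out, the last holds). Time passes only in rows, so rows that do not move let the fingers close. It gives the time, the measured TCP pose, the force and the opening at its end, in the units of the state.
- observe(): the state, without advancing time (a new reading comes with each control period).
- get_image(name): name is "scene" or "top" or "wrist"; returns a dict with "image" (420x560x3 uint8, red, green, blue), "fx", "fy", "cx", "cy" (pixels), "k1" (the pictures are not rectified: a ray, as slopes to the right and down, at radius r is drawn at 1 + k1 r^2 times it, then the intrinsics apply), "rvec" (rotation vector, rad) and "tvec" (3), from world to camera coordinates, as OpenCV has them. Camera axes: x right, y down, z forward; pixel columns grow to the right and rows downward; lengths in m; the calibration is good to about 2 mm. A picture is of the moment at which its call begins. There is no depth.
- close_job(): hands the job in, once; it reports no verdict.
Trained networks look in a picture, given as the dict that the camera call returned (one of the last four; its "shot" number tells which), for a name from the list of things; names that differ only in an ending like _2 or _b are one class to them, and where a whole thing is asked for, a point or a joint stands for the part that bears it (a point fixed in the world has none). Each returns a list of dicts, best first, with "p" (0 to 1); they miss things now and then, are a little off and sometimes report something else, mostly with a low value. They report only what shows in the picture. A call takes as long as a camera call. They do not tell look-alikes from the thing itself.
- recognise(label, picture): "at" ([column, row] as shares, 0 to 1, of the picture: columns of its width, rows of its height, amid what is visible of it).
The state is a dict: "time_s": time; "q": joint angles; "qvel": joint speeds; "joint_efforts": joint torques, N m; "position": TCP position; "tool_rot": TCP orientation; "ft_force": force on the tool from outside, world axes, zero at the start; "wrist_torque": the same for the moment, N m; "grip_width": finger opening in m.
Only numpy, scipy, OpenCV 4.12 (cv2) and the standard library are available. Lean on these libraries where they do the work, as an engineer would, in place of code of your own. Each camera call takes 0.05 s, during which the arm holds its last target.

## Working session

There is one attempt and no reset: what is moved stays moved. The work goes in short steps, Python scripts to look and compute and a tool call to move; the robot and the scene stay as the last step left them, time stands still between calls to the robot, and variables do not carry over. Pictures are saved under pics/ and viewed, and the job is handed in when it is done.

Besides the shell and the picture viewer there is one more tool, called after ">>>" as a command line: name --argument value ..., lists and objects as JSON in quotes. drive_tool: Moves the arm, as the interface text tells. Its arguments: {"type":"object","properties":{"targets":{"type":"array"},"force":{"type":"number"}},"required":["targets"]}

```bash
ls; mkdir -p pics; python3 - <<'E'
from rig import observe,get_image,recognise,grasp_offset
import cv2,numpy as np
print(grasp_offset)
s=observe();print(s)
for n in("scene","top"):
    p=get_image(n);cv2.imwrite(f"pics/{n}0.png",p["image"][:,:,::-1])
    print(n,{k:v for k,v in p.items() if k!="image"})
    for l in["jig","post_top","pin_top","spacer","flange","flange_notch","short_spacer","leaf_pivot","leaf_knob","surface_plate","punch","tape"]:
        try:
            r=recognise(l,p);print(l,[(round(d["p"],2),round(d["at"][0]*560,1),round(d["at"][1]*420,1)) for d in r][:4])
        except Exception as e: print(l,e)
print(observe()["time_s"])
E
```

```text
pics
0.0187
{'time_s': 0.0, 'q': array([ 5.71063105e+01,  2.18414799e+01,  7.43859779e+01,  1.42074654e-03,
        8.38564326e+01, -1.23358081e+01]), 'qvel': array([0.08420736, 0.02315402, 0.08590018, 0.20788102, 0.08108201,
       0.009113  ]), 'joint_efforts': array([-9.41357684e-04, -4.48471713e+01, -2.31271291e+01, -1.22257711e-04,
        4.75736917e-03,  1.19703807e-05]), 'position': array([0.19296873, 0.51472574, 0.23069997]), 'tool_rot': array([[-8.15862049e-04, -9.36316848e-01,  3.51155370e-01],
       [-1.21603833e-03,  3.51156156e-01,  9.36316119e-01],
       [-9.99998928e-01,  3.36886399e-04, -1.42509216e-03]]), 'ft_force': array([ 0.37908299, -0.20365528, -0.60729833]), 'wrist_torque': array([ 0.02084941, -0.00456295, -0.03249726]), 'grip_width': 0.08585694248695407}
scene {'fx': 420.8506188928491, 'fy': 420.8506188928491, 'cx': 278.67179065580495, 'cy': 214.8894455829246, 'k1': -0.0480998005262183, 'rvec': array([ 2.16568352, -0.64024402,  0.31048763]), 'tvec': array([-0.5751302 ,  0.11271682,  0.95222195]), 'shot': 1}
jig [(0.79, 241.4, 185.6)]
post_top [(0.89, 242.8,
[... 561 characters left out ...]
6150669526, 'k1': -0.0515974743646485, 'rvec': array([ 2.17619204, -2.16918778,  0.10586643]), 'tvec': array([-0.28318467,  0.49795188,  1.18620907]), 'shot': 2}
jig [(0.83, 179.3, 185.5)]
post_top [(0.87, 176.5, 182.0), (0.21, 262.3, 176.3)]
pin_top [(0.74, 178.3, 183.5)]
spacer [(0.64, 318.6, 281.3), (0.5, 387.4, 226.2), (0.45, 310.1, 209.2)]
flange [(0.87, 257.6, 178.2)]
flange_notch [(0.95, 263.3, 174.9)]
short_spacer [(0.5, 176.2, 184.5), (0.49, 261.3, 247.2)]
leaf_pivot [(0.38, 286.2, 208.8)]
leaf_knob [(0.66, 135.4, 160.2), (0.42, 178.0, 183.9)]
surface_plate [(0.82, 284.0, 209.0), (0.65, 348.1, 252.1)]
punch [(0.61, 350.3, 252.1), (0.51, 284.2, 209.6)]
tape [(0.87, 181.7, 129.1)]
1.3
```

View pics/scene0.png

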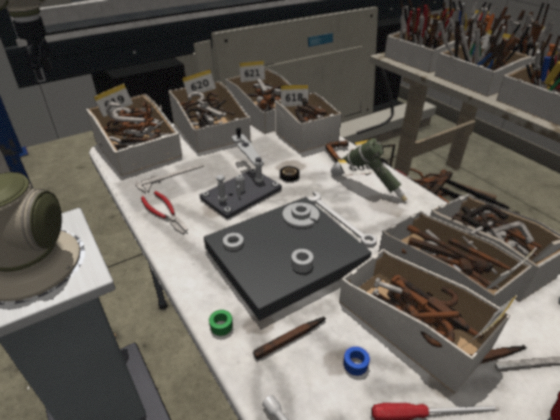

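View pics/top0.png

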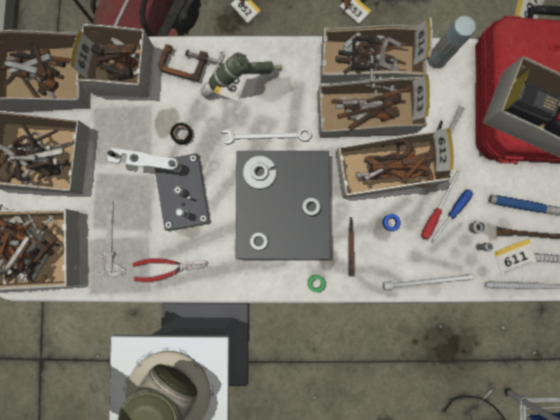

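```bash
python3 - <<'E'
import cv2
a=cv2.imread("pics/top0.png");cv2.imwrite("pics/top0a.png",cv2.resize(a[140:310,100:300],None,fx=3.5,fy=3.5,interpolation=cv2.INTER_CUBIC))
cv2.imwrite("pics/top0b.png",cv2.resize(a[140:310,220:420],None,fx=3.5,fy=3.5,interpolation=cv2.INTER_CUBIC))
a=cv2.imread("pics/scene0.png");cv2.imwrite("pics/scene0a.png",cv2.resize(a[120:290,180:380],None,fx=3.5,fy=3.5,interpolation=cv2.INTER_CUBIC))
E
```

```text
(no output)
```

View pics/top0a.png

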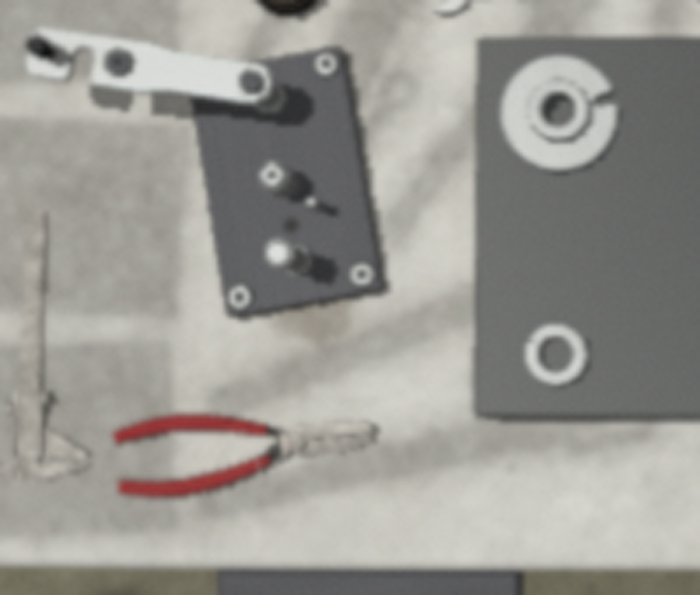

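View pics/top0b.png

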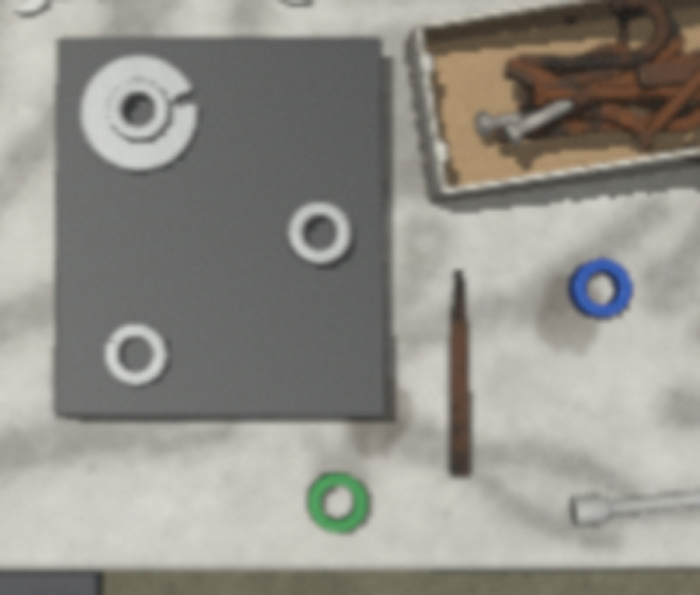

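View pics/scene0a.png

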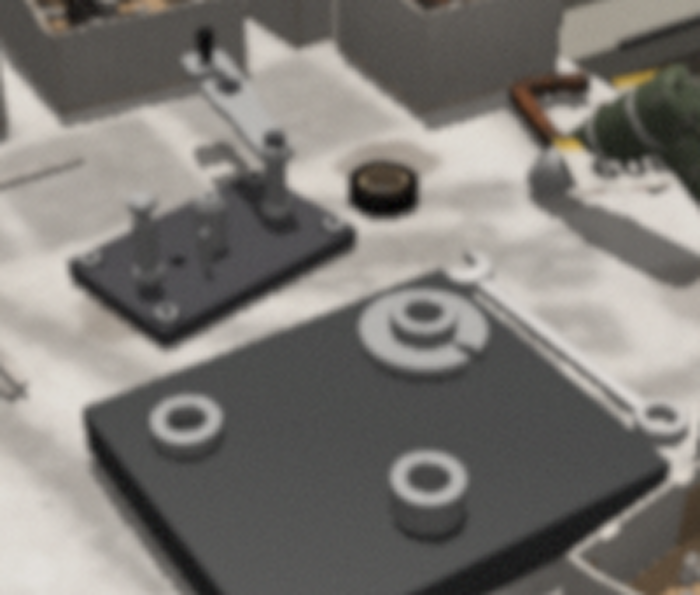

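```bash
cat > h.py <<'E'
import numpy as np,cv2,pickle
from scipy.optimize import least_squares
def cam(p): return np.array([[p["fx"],0,p["cx"]],[0,p["fy"],p["cy"]],[0,0,1.]]),np.array([p["k1"],0,0,0,0.])
def proj(p,X):
    K,d=cam(p);return cv2.projectPoints(np.array(X,float).reshape(-1,1,3),np.array(p["rvec"]),np.array(p["tvec"]),K,d)[0][:,0]
def ray(p,uv):
    K,d=cam(p);x=cv2.undistortPoints(np.array([[uv]],float),K,d)[0,0]
    R=cv2.Rodrigues(np.array(p["rvec"]))[0];return -R.T@np.array(p["tvec"]),R.T@np.array([x[0],x[1],1])
def atz(p,uv,z):
    o,d=ray(p,uv);return o+d*(z-o[2])/d[2]
def tri(obs):
    A=np.zeros((3,3));b=np.zeros(3)
    for p,uv in obs:
        o,d=ray(p,uv);d=d/np.linalg.norm(d);M=np.eye(3)-np.outer(d,d);A+=M;b+=M@o
    return np.linalg.solve(A,b)
def save(p,n,crop=None,f=1):
    a=p["image"][:,:,::-1]
    if crop: a=a[crop[1]:crop[3],crop[0]:crop[2]]
    if f!=1:a=cv2.resize(a,None,fx=f,fy=f,interpolation=cv2.INTER_CUBIC)
    cv2.imwrite(f"pics/{n}.png",a)
    q=dict(p);pickle.dump(q,open(f"pics/{n}.pkl","wb"))
E
python3 - <<'E'
from h import *
S={'fx':420.8506188928491,'fy':420.8506188928491,'cx':278.67179065580495,'cy':214.8894455829246,'k1':-0.0480998005262183,'rvec':[2.16568352,-0.64024402,0.31048763],'tvec':[-0.5751302,0.11271682,0.95222195]}
T={'fx':449.13391208904534,'fy':449.13391208904534,'cx':273.03592782126543,'cy':206.44866150669526,'k1':-0.0515974743646485,'rvec':[2.17619204,-2.16918778,0.10586643],'tvec':[-0.28318467,0.49795188,1.18620907]}
pickle.dump((S,T),open("st.pkl","wb"))
t=lambda x,y:(100+x/3.5-.36,140+y/3.5-.36)
b=lambda x,y:(220+x/3.5-.36,140+y/3.5-.36)
s=lambda x,y:(180+x/3.5-.36,120+y/3.5-.36)
print("robot",proj(T,[0,0,0]),proj(S,[0,0,0]), proj(T,[.193,.515,.231]))
f=dict(post=(t(271,174),s(208,198),.063),catch=(t(277,252),s(145,202),.09),pivot=(t(254,80),s(275,140),.089),knob=(t(43,46),s(204,33),.1085),tall=(b(319,232),s(428,478),.072),short=(b(135,353),s(186,418),.06),hub=(b(138,109),s(423,312),.070),notch=(b(185,99),s(472,349),.056),
 notchT=(b(190,98),None,.056),bush=(t(120,61),s(230,85),.0785),pin=(t(311,201),s(209,258),.053))
for k,(a,c,z) in f.items():
    print(k,"top",atz(T,a,z).round(4)[:2],*( ["scene",atz(S,c,z).round(4)[:2],"tri",tri([(T,a),(S,c)]).round(4)] if c else []))
E
```

```text
robot [[167.10403385 392.71928751]] [[ 29.11478343 263.79884429]] [[-80.21137821 331.38829235]]
post top [ 0.5393 -0.0296] scene [ 0.5401 -0.0295] tri [ 0.5396 -0.0298  0.0634]
catch top [ 0.4784 -0.0412] scene [ 0.4803 -0.0464] tri [ 0.4804 -0.0414  0.087 ]
pivot top [ 0.6057 -0.0209] scene [ 0.6053 -0.0214] tri [ 0.6058 -0.0207  0.0885]
knob top [0.627  0.1303] scene [0.6283 0.1334] tri [0.6265 0.1296 0.1106]
tall top [ 0.4959 -0.3793] scene [ 0.4975 -0.3784] tri [ 0.4962 -0.3794  0.0734]
short top [ 0.4065 -0.2433] scene [ 0.4082 -0.2409] tri [ 0.4067 -0.2435  0.0626]
hub top [ 0.588  -0.2447] scene [ 0.5898 -0.2429] tri [ 0.5879 -0.2449  0.0721]
notch top [ 0.5982 -0.2798] scene [ 0.6047 -0.2796] tri [ 0.6    -0.2812  0.0587]
notchT top [ 0.599  -0.2836]
bush top [0.6221 0.0826] scene [0.628  0.0911] tri [0.6213 0.0801 0.0855]
pin top [ 0.5202 -0.0583] scene [ 0.5089 -0.0867] tri [ 0.5241 -0.0539  0.0274]
```

```bash
cat > plan.py <<'E'
import numpy as np,sys
from scipy.spatial.transform import Rotation as Ro
from rig import observe
def plan(wps,grip=1.0,start=None,dec=2,ang0=None,vmax=45,tmax=8.0):
    """wps: list of (x,y,z,jawdeg or None[,vmax]) ; prints rows in groups of 5"""
    if start is None:
        s=observe();P=np.array(s["position"]);R=np.array(s["tool_rot"])
    else: P,R=start
    P=P.copy();rows=[]
    a=np.degrees(np.arctan2(R[1,2],R[0,2])) if ang0 is None else ang0
    for w in wps:
        tgt=np.array(w[:3]);ta=a if w[3] is None else w[3]
        da=ta-a
        while da>180: da-=360
        while da<-180: da+=360
        if len(w)>5: da=w[5]
        v=w[4] if len(w)>4 and w[4] else vmax
        n=int(max(1,np.ceil(np.linalg.norm(tgt-P)*1000/v-1e-6),np.ceil(abs(da)/tmax-1e-6)))
        P0=P.copy();a0=a
        for i in range(n):
            g=P0+(tgt-P0)*(i+1)/n; ga=a0+da*(i+1)/n
            # desired R: x down, jaw ga
            c,s_=np.cos(np.radians(ga)),np.sin(np.radians(ga))
            Rd=np.array([[0,-s_,c],[0,c,s_],[-1,0,0.]])
            sh=np.round(R.T@(g-P)/.05,dec); rv=np.round(Ro.from_matrix(R.T@Rd).as_rotvec(),3)
            rows.append([*sh,*rv,grip]);P=P+R@(sh*.05);R=R@Ro.from_rotvec(rv).as_matrix()
        a=a0+da
    for i in range(0,len(rows),5):
        print("[["+",".join("["+",".join(f"{x:g}" if x else "0" for x in r)+"]" for r in rows[i:i+5])+"]]")
    print("end",P.round(4),round(a,2),len(rows));return P,R
E
python3 - <<'E'
from h import *
from rig import *
from plan import plan
p=get_image("wrist");save(p,"w0");s=observe()
R=cv2.Rodrigues(p["rvec"])[0];c=-R.T@p["tvec"];print("cam-tcp in tool",np.array(s["tool_rot"]).T@(c-s["position"]),np.array(s["tool_rot"]).T@R.T[:,2],np.array(s["tool_rot"]).T@R.T[:,0])
plan([(.40,.06,.27,20),(.46,-.03,.27,-20)])
E
```

```text
cam-tcp in tool [-0.14236971  0.06951858  0.00080878] [ 9.62884140e-01 -2.69914088e-01 -7.19194580e-04] [ 4.86447001e-04 -9.29192262e-04  9.99999450e-01]
[[[-0.06,-0.59,-0.59,0.072,0,0,1],[-0.07,-0.63,-0.54,0.072,0,0,1],[-0.06,-0.67,-0.5,0.072,0,0,1],[-0.07,-0.7,-0.45,0.072,0,0,1],[-0.06,-0.73,-0.4,0.072,0,0,1]]]
[[[-0.07,-0.76,-0.34,0.071,0,0,1],[-0.06,-0.78,-0.29,0.072,0,0,1],[-0.07,-0.8,-0.23,0.072,0,0,1],[-0.06,-0.82,-0.18,0.072,0,0,1],[-0.06,-0.82,-0.11,0.072,0,0,1]]]
[[[-0.07,-0.83,-0.06,0.072,0,0,1],[-0.06,-0.84,0.01,0.072,0,0,1],[0,-0.42,0.1,0.14,0,0,1],[0,-0.4,0.16,0.139,0,0,1],[0,-0.38,0.21,0.14,0,0,1]]]
[[[0,-0.34,0.27,0.139,0,0,1],[0,-0.3,0.31,0.14,0,0,1]]]
end [ 0.4602 -0.0301  0.2698] -20.0 17
```

View pics/w0.png

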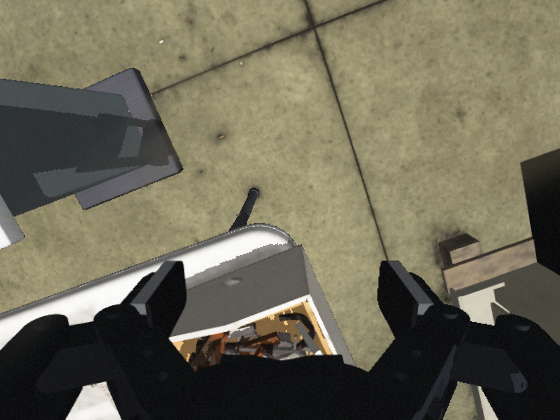

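```bash
python3 - <<'E'
from plan import plan
plan([(.40,.06,.28,10),(.475,-.07,.28,-60)])
E
```

```text
[[[-0.08,-0.59,-0.59,0.086,0,0,1],[-0.08,-0.64,-0.54,0.087,0,0,1],[-0.08,-0.68,-0.47,0.086,0,0,1],[-0.08,-0.72,-0.42,0.087,0,0,1],[-0.09,-0.75,-0.36,0.086,0,0,1]]]
[[[-0.08,-0.78,-0.28,0.087,0,0,1],[-0.08,-0.81,-0.22,0.086,0,0,1],[-0.08,-0.82,-0.15,0.087,0,0,1],[-0.08,-0.83,-0.08,0.086,0,0,1],[-0.08,-0.83,-0.01,0.087,0,0,1]]]
[[[-0.08,-0.83,0.07,0.086,0,0,1],[-0.08,-0.82,0.14,0.086,0,0,1],[0,-0.31,0.11,0.136,0,0,1],[0,-0.3,0.16,0.136,0,0,1],[0,-0.27,0.19,0.136,0,0,1]]]
[[[0,-0.24,0.23,0.135,0,0,1],[0,-0.21,0.26,0.136,0,0,1],[0,-0.18,0.29,0.136,0,0,1],[0,-0.13,0.3,0.136,0,0,1],[0,-0.09,0.32,0.135,0,0,1]]]
[[[0,-0.04,0.33,0.136,0,0,1]]]
end [ 0.475  -0.0697  0.2798] -60.0 21
```

>>> drive_tool --targets '[[[-0.08,-0.59,-0.59,0.086,0,0,1],[-0.08,-0.64,-0.54,0.087,0,0,1],[-0.08,-0.68,-0.47,0.086,0,0,1],[-0.08,-0.72,-0.42,0.087,0,0,1],[-0.09,-0.75,-0.36,0.086,0,0,1]]]'

```text
time_s: 1.85
position: [0.2794, 0.3239, 0.252]
tool_rot: [[0.0, -0.701, 0.713], [0.0, 0.713, 0.701], [-1.0, -0.0, 0.0]]
ft_force: [0.2, 0.3, 1.1]
grip_width: 0.0855
```

>>> drive_tool --targets '[[[-0.08,-0.78,-0.28,0.087,0,0,1],[-0.08,-0.81,-0.22,0.086,0,0,1],[-0.08,-0.82,-0.15,0.087,0,0,1],[-0.08,-0.83,-0.08,0.086,0,0,1],[-0.08,-0.83,-0.01,0.087,0,0,1]]]'

```text
time_s: 2.35
position: [0.3657, 0.1341, 0.2722]
tool_rot: [[0.001, -0.337, 0.942], [0.0, 0.942, 0.337], [-1.0, -0.0, 0.001]]
ft_force: [0.6, 0.3, -0.0]
grip_width: 0.0856
```

>>> drive_tool --targets '[[[-0.08,-0.83,0.07,0.086,0,0,1],[-0.08,-0.82,0.14,0.086,0,0,1],[0,-0.31,0.11,0.136,0,0,1],[0,-0.3,0.16,0.136,0,0,1],[0,-0.27,0.19,0.136,0,0,1]]]'

```text
time_s: 2.85
position: [0.4253, 0.0159, 0.2799]
tool_rot: [[0.0, 0.237, 0.971], [-0.0, 0.971, -0.237], [-1.0, 0.0, 0.0]]
ft_force: [0.3, 0.3, 0.7]
grip_width: 0.0853
```

>>> drive_tool --targets '[[[0,-0.24,0.23,0.135,0,0,1],[0,-0.21,0.26,0.136,0,0,1],[0,-0.18,0.29,0.136,0,0,1],[0,-0.13,0.3,0.136,0,0,1],[0,-0.09,0.32,0.135,0,0,1]]]'

```text
time_s: 3.35
position: [0.4668, -0.0561, 0.2799]
tool_rot: [[0.0, 0.794, 0.609], [-0.0, 0.609, -0.794], [-1.0, 0.0, 0.0]]
ft_force: [-0.1, 0.0, 0.2]
grip_width: 0.0855
```

>>> drive_tool --targets '[[[0,-0.04,0.33,0.136,0,0,1],[0,0,0,0,0,0,1]]]'

```text
time_s: 3.55
position: [0.4756, -0.071, 0.2795]
tool_rot: [[-0.0, 0.868, 0.497], [-0.0, 0.497, -0.868], [-1.0, -0.0, 0.0]]
ft_force: [-0.7, 0.5, 0.5]
grip_width: 0.0856
```

```bash
python3 - <<'E'
from h import *
from rig import *
p=get_image("wrist");save(p,"w1",f=1.4);s=observe();print(s["time_s"],s["position"],s["ft_force"],s["tool_rot"])
for n,X in dict(post=(.539,-.0305,.063),catch=(.4784,-.0412,.09),pivot=(.6057,-.0209,.089),pin=(.519,-.058,.053)).items(): print(n,(proj(p,X)*1.4).round(0))
E
```

```text
3.6 [ 0.47509409 -0.07007141  0.27958223] [ 0.28593208  0.55740701 -0.0539494 ] [[-4.66738684e-04  8.65235247e-01  5.01365884e-01]
 [ 2.51599066e-04  5.01366024e-01 -8.65235255e-01]
 [-9.99999859e-01 -2.77695576e-04 -4.51699299e-04]]
post [[391. 156.]]
catch [[362. 237.]]
pivot [[428.  59.]]
pin [[409. 197.]]
```

View pics/w1.png

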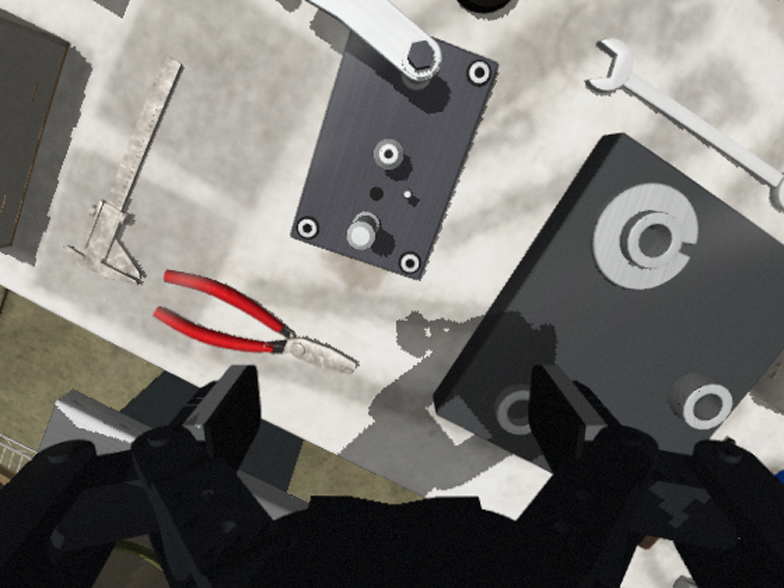

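The picture shows the jig: post (388,154), pin (407,194), catch (360,235), pivot (420,55). The flange is at (655,238), the tall spacer at (708,405), and the short spacer at (518,412), half hidden by a finger. I'll enlarge to read these more precisely.

```bash
python3 - <<'E'
from h import *
p=pickle.load(open("pics/w1.pkl","rb"))
save(p,"w1a",(200,20,360,200),3.3);save(p,"w1b",(400,110,560,330),2.7)
E
```

```text
(no output)
```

View pics/w1a.png

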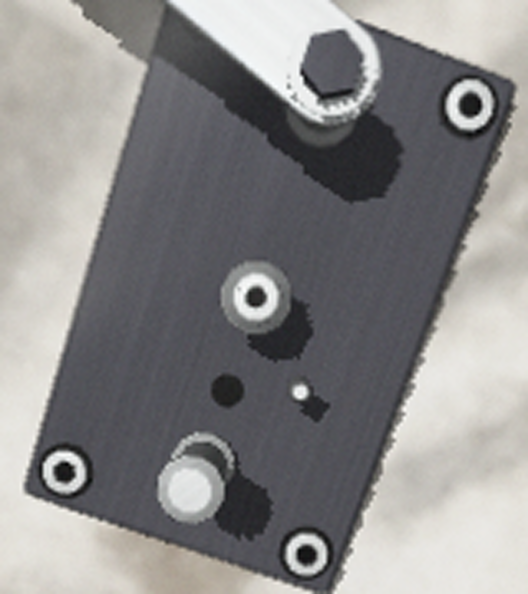

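View pics/w1b.png

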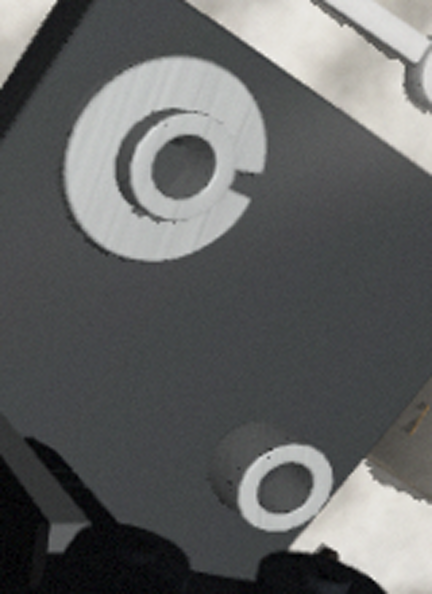

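```bash
python3 - <<'E'
from h import *
p=pickle.load(open("pics/w1.pkl","rb"))
a=lambda x,y:(200+(x+.5)/3.3-.5,20+(y+.5)/3.3-.5)
b=lambda x,y:(400+(x+.5)/2.7-.5,110+(y+.5)/2.7-.5)
P={k:atz(p,uv,z)[:2] for k,uv,z in [("post",a(256,297),.063),("pin",a(300,392),.053),("catch",a(190,488),.09),("pivot",a(333,63),.089),("hub",b(184,167),.07),("notch",b(257,185),.056),("fl",b(165,159),.056),("tall",b(286,487),.072),("s1",a(469,104),.018),("s2",a(64,471),.018),("s3",a(305,554),.018)]}
for k,v in P.items(): print(k,v.round(4))
an=lambda u,v:np.degrees(np.arctan2(*(P[v]-P[u])[::-1]))
print(an("catch","pivot"),an("post","pivot"),an("catch","post"),an("post","pin")+135,an("s2","s3"),an("s3","s1"),"notch",an("hub","notch"),an("fl","notch"))
for u,v in[("catch","pivot"),("post","pivot"),("post","pin"),("post","catch"),("hub","notch")]:print(u,v,np.linalg.norm(P[u]-P[v]))
E
```

```text
post [ 0.5395 -0.0277]
pin [ 0.5202 -0.0555]
catch [ 0.4794 -0.0387]
pivot [ 0.6059 -0.0154]
hub [ 0.5883 -0.2423]
notch [ 0.6007 -0.2836]
fl [ 0.589  -0.2411]
tall [ 0.4965 -0.377 ]
s1 [ 0.6335 -0.0587]
s2 [0.4497 0.005 ]
s3 [ 0.4671 -0.0897]
10.402079257583365 10.44351346783527 10.356210942302372 10.27114542735724 -79.56774542609429 10.546200188165914 notch -73.31853458325976 -74.57082377438851
catch pivot 0.12860978729642095
post pivot 0.0675709653127493
post pin 0.033886969275515516
post catch 0.06103885921175853
hub notch 0.0431187111683604
```

Three collars are in play. The tall grey one is at w1b (286,487), about top (310,206), and shows a long side wall. The short grey one is at top (258,241). The blue and green ones lie on the table. The tall grey one fits, so I'll hover over it.

```bash
python3 - <<'E'
from plan import plan
plan([(.4955,-.375,.17,-79.6)])
E
```

```text
[[[0.27,-0.34,0.69,0.043,0,0,1],[0.28,-0.31,0.69,0.043,0,0,1],[0.27,-0.27,0.72,0.043,0,0,1],[0.27,-0.25,0.72,0.043,0,0,1],[0.28,-0.22,0.73,0.043,0,0,1]]]
[[[0.27,-0.18,0.74,0.043,0,0,1],[0.28,-0.15,0.75,0.043,0,0,1],[0.27,-0.12,0.76,0.043,0,0,1]]]
end [ 0.4956 -0.3751  0.17  ] -79.6 8
```

>>> drive_tool --targets '[[[0.27,-0.34,0.69,0.043,0,0,1],[0.28,-0.31,0.69,0.043,0,0,1],[0.27,-0.27,0.72,0.043,0,0,1],[0.27,-0.25,0.72,0.043,0,0,1],[0.28,-0.22,0.73,0.043,0,0,1]]]'

```text
time_s: 4.1
position: [0.4872, -0.2609, 0.2111]
tool_rot: [[0.0, 0.952, 0.306], [-0.0, 0.306, -0.952], [-1.0, 0.0, 0.0]]
ft_force: [-0.1, 0.7, 1.0]
grip_width: 0.0852
```

>>> drive_tool --targets '[[[0.27,-0.18,0.74,0.043,0,0,1],[0.28,-0.15,0.75,0.043,0,0,1],[0.27,-0.12,0.76,0.043,0,0,1],[0,0,0,0,0,0,1],[0,0,0,0,0,0,1]]]'

```text
time_s: 4.6
position: [0.4951, -0.3744, 0.1699]
tool_rot: [[-0.001, 0.983, 0.181], [0.001, 0.181, -0.983], [-1.0, -0.0, -0.001]]
ft_force: [-0.3, -0.4, 0.2]
grip_width: 0.0856
```

```bash
python3 - <<'E'
from h import *
from rig import *
p=get_image("wrist");save(p,"w2",f=1.4);s=observe();print(s["time_s"],s["position"],s["ft_force"])
for n,X in dict(tall=(.4965,-.377,.072),hub=(.5883,-.2423,.07)).items(): print(n,(proj(p,X)*1.4).round(0))
E
```

```text
4.65 [ 0.49533531 -0.3738131   0.17061523] [0.37017501 1.13478638 0.52124254]
tall [[402. 292.]]
hub [[169.  68.]]
```

View pics/w2.png

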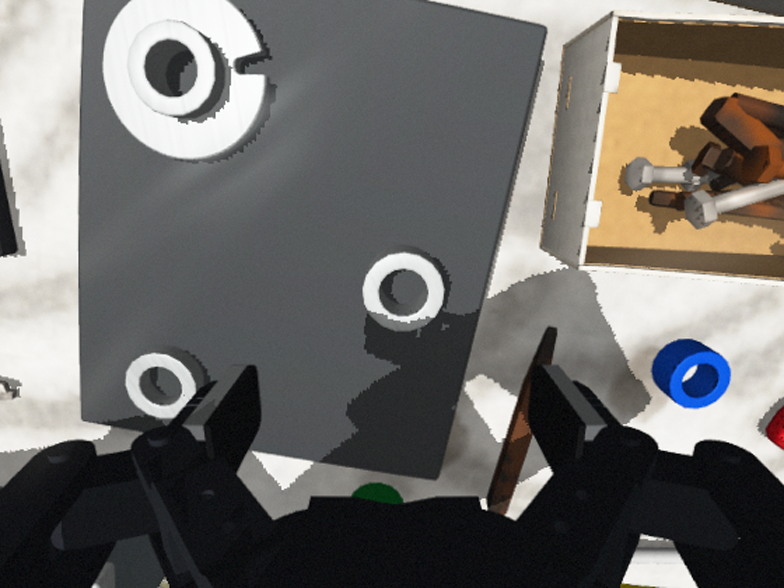

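```bash
cat >> h.py <<'E'
def tcp_from_cam(p):
    R=cv2.Rodrigues(np.array(p["rvec"]))[0];c=-R.T@np.array(p["tvec"])
    # cam axes in tool: z_c=(.9629,-.2699,0), x_c=(0,0,1)
    C=np.array([[0,-.26991,.96288],[0,-.96288,-.26991],[1,0,0]]) # columns: cam x,y,z in tool
    Rt=R.T@C.T
    return c,Rt
E
python3 - <<'E'
from h import *
for n in("w0","w1","w2"):
    p=pickle.load(open(f"pics/{n}.pkl","rb"));c,R=tcp_from_cam(p);print(n,c.round(5),R.round(4).tolist(), (c-R@np.array([-.1424,.0695,0])).round(5))
E
```

```text
w0 [0.12831 0.54014 0.37368] [[-0.0002, -0.936, 0.352], [-0.0005, 0.352, 0.936], [-1.0, 0.0, -0.0005]] [0.19333 0.5156  0.23128]
w1 [ 0.53442 -0.03575  0.42185] [[-0.0013, 0.868, 0.4966], [-0.0007, 0.4966, -0.868], [-1.0, -0.0014, -0.0001]] [ 0.47391 -0.07036  0.27955]
w2 [ 0.56185 -0.36102  0.31226] [[-0.0018, 0.9836, 0.1801], [0.0008, 0.1801, -0.9837], [-1.0, -0.0016, -0.0011]] [ 0.49324 -0.37343  0.16997]
```

>>> drive_tool --targets '[[[0.7,0.02,0.06,0,0,0,1],[0.7,0,0,0,0,0,1],[0.6,0,0,0,0,0,1],[0.32,0,0,0,0,0,1],[0,0,0,0,0,0,0.6]]]'

```text
time_s: 5.15
position: [0.4965, -0.3754, 0.0531]
tool_rot: [[-0.002, 0.983, 0.182], [0.003, 0.182, -0.983], [-1.0, -0.002, -0.003]]
ft_force: [0.8, 0.3, 0.3]
grip_width: 0.0734
```

>>> drive_tool --targets '[[[0,0,0,0,0,0,0],[0,0,0,0,0,0,-0.2],[0,0,0,0,0,0,-0.4],[0,0,0,0,0,0,-0.4],[0,0,0,0,0,0,-0.4]]]' --force 45

```text
time_s: 5.65
position: [0.4976, -0.3777, 0.0567]
tool_rot: [[0.003, 0.984, 0.18], [-0.002, 0.18, -0.984], [-1.0, 0.002, 0.003]]
ft_force: [-0.0, 1.7, 5.8]
grip_width: 0.0442
```

>>> drive_tool --targets '[[[-0.3,0,0,0,0,0,-0.4],[-0.6,0,0,0,0,0,-0.4],[-0.7,0,0,0,0,0,-0.4],[-0.6,0,0,0,0,0,-0.4],[0,0,0,0,0,0,-0.4]]]'

```text
time_s: 6.15
position: [0.498, -0.3786, 0.1699]
tool_rot: [[0.007, 0.984, 0.179], [-0.007, 0.179, -0.984], [-1.0, 0.005, 0.008]]
ft_force: [1.2, -0.5, -2.6]
grip_width: 0.0443
```

```bash
python3 - <<'E'
from h import *
from rig import *
p=get_image("wrist");save(p,"w3",f=1.4);s=observe();print(s["time_s"],s["position"],s["ft_force"],s["grip_width"],s["tool_rot"])
E
```

```text
6.2 [ 0.49727369 -0.37785018  0.16691168] [ 0.94649403  0.34017691 -2.00729507] 0.044053338443429325 [[ 0.00341904  0.98378809  0.17930225]
 [-0.00369347  0.1793145  -0.98378487]
 [-0.99998733  0.00270136  0.00424668]]
```

View pics/w3.png

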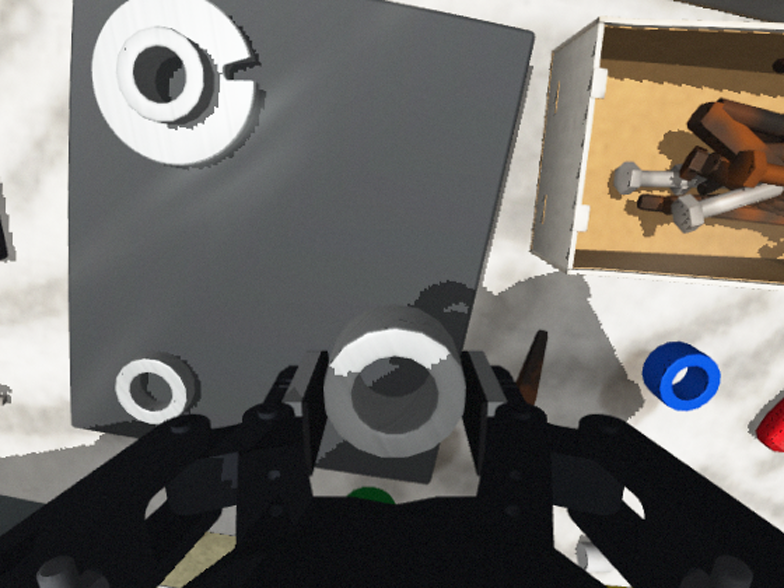

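```bash
python3 - <<'E'
from h import *
p=pickle.load(open("pics/w3.pkl","rb"));c,R=tcp_from_cam(p)
for z in(.182,.185):
    X=atz(p,((396.5)/1.4-.5,(392.5)/1.4-.5),z);print(z,X.round(4))
    for n,u in dict(l=(327,392),r=(465,392),t=(396,328),b=(396,456)).items(): print(n,atz(p,(u[0]/1.4,u[1]/1.4),z).round(4)[:2])
print(c,R[:,1],c-R@np.array([-.1424,.0695,0]))
for s in ("w2","w3"):
    q=pickle.load(open(f"pics/{s}.pkl","rb"));print(q["tvec"],q["rvec"])
E
```

```text
0.182 [ 0.4967 -0.378   0.182 ]
l [ 0.4928 -0.3566]
r [ 0.5004 -0.3997]
t [ 0.5178 -0.3742]
b [ 0.4734 -0.3823]
0.185 [ 0.4982 -0.3777  0.185 ]
l [ 0.4944 -0.3568]
r [ 0.5019 -0.3989]
t [ 0.5188 -0.374 ]
b [ 0.4755 -0.3819]
[ 0.5637797  -0.36415594  0.31260964] [0.98391797 0.17854603 0.00400692] [ 0.49617496 -0.37765419  0.16993821]
[-0.45596197  0.38445247  0.43337288] [-2.24298884  1.86936772  0.259777  ]
[-0.46159075  0.38993768  0.42786034] [-2.24004468  1.87239417  0.24394538]
```

```bash
python3 - <<'E'
from plan import plan
from rig import observe
import numpy as np
s=observe()
plan([(.533,-.06,.18,-79.6,42),(.5395,-.028,.14,-79.6,20)],grip=-.4,start=(np.array([.4975,-.378,.1690]),np.array(s["tool_rot"])))
E
```

```text
[[[-0.03,0.23,-0.77,0,0.004,-0.003,-0.4],[-0.03,0.23,-0.76,0,0,0,-0.4],[-0.03,0.23,-0.77,0,0,0,-0.4],[-0.02,0.23,-0.76,-0.001,0,0,-0.4],[-0.03,0.23,-0.77,0,0,0,-0.4]]]
[[[-0.03,0.23,-0.77,0,0,0,-0.4],[-0.03,0.23,-0.76,0,0,0,-0.4],[-0.02,0.23,-0.77,0,0,0,-0.4],[0.27,0.08,-0.2,0,0,0,-0.4],[0.26,0.08,-0.2,0,0,0,-0.4]]]
[[[0.27,0.09,-0.2,0,0,0,-0.4]]]
end [ 0.5398 -0.0282  0.1398] -79.6 11
```

>>> drive_tool --targets '[[[-0.03,0.23,-0.5,0,0.004,-0.003,-0.4],[-0.03,0.23,-0.77,0,0,0,-0.4],[-0.03,0.23,-0.77,0,0,0,-0.4],[-0.02,0.23,-0.77,0,0,0,-0.4],[-0.03,0.23,-0.77,0,0,0,-0.4]]]'

```text
time_s: 6.7
position: [0.5206, -0.1892, 0.1705]
tool_rot: [[-0.006, 0.984, 0.179], [0.005, 0.179, -0.984], [-1.0, -0.005, -0.006]]
ft_force: [1.1, -0.5, -3.1]
grip_width: 0.0443
```

>>> drive_tool --targets '[[[-0.03,0.23,-0.77,0,0,0,-0.4],[-0.03,0.23,-0.77,0,0,0,-0.4],[-0.02,0.23,-0.77,0,0,0,-0.4],[0.26,0.08,-0.44,0,0,0,-0.4],[0.26,0.08,-0.22,0,0,0,-0.4]]]'

```text
time_s: 7.2
position: [0.5356, -0.0349, 0.1491]
tool_rot: [[-0.005, 0.983, 0.181], [0.004, 0.181, -0.983], [-1.0, -0.004, -0.005]]
ft_force: [0.3, -0.7, -3.0]
grip_width: 0.0441
```

>>> drive_tool --targets '[[[0.27,0.09,-0.2,0,0,0,-0.4],[0,0,0,0,0,0,-0.4],[0,0,0,0,0,0,-0.4]]]'

```text
time_s: 7.5
position: [0.5387, -0.0268, 0.1364]
tool_rot: [[-0.005, 0.984, 0.179], [0.004, 0.179, -0.984], [-1.0, -0.004, -0.004]]
ft_force: [0.9, -0.2, -1.6]
grip_width: 0.044
```

```bash
python3 - <<'E'
from h import *
from rig import *
p=get_image("wrist");save(p,"w4",f=1.4);s=observe();print(s["time_s"],s["position"],s["ft_force"],s["grip_width"],s["tool_rot"])
c,R=tcp_from_cam(p);print(c-R@np.array([-.1424,.0695,0]),R)
for n,X in dict(post=(.5395,-.0277,.063),postbase=(.5395,-.0277,.018),pin=(.5202,-.0555,.053),pivot=(.6059,-.0154,.089)).items(): print(n,(proj(p,X)*1.4).round(0))
E
```

```text
7.55 [ 0.53903233 -0.02720168  0.13689188] [ 0.27706808 -0.78922139 -2.80169363] 0.04415168736950415 [[-0.0038503   0.9839013   0.17867125]
 [ 0.00323337  0.17868389 -0.98390122]
 [-0.99998736 -0.0032106  -0.00386931]]
[ 0.53688214 -0.0258596   0.13642988] [[-0.00619243  0.9839422   0.1783509 ]
 [ 0.00320595  0.17837198 -0.98395773]
 [-0.99997034 -0.00552131 -0.00425907]]
post [[399. 305.]]
postbase [[399. 282.]]
pin [[444. 343.]]
pivot [[400. 164.]]
```

View pics/w4.png

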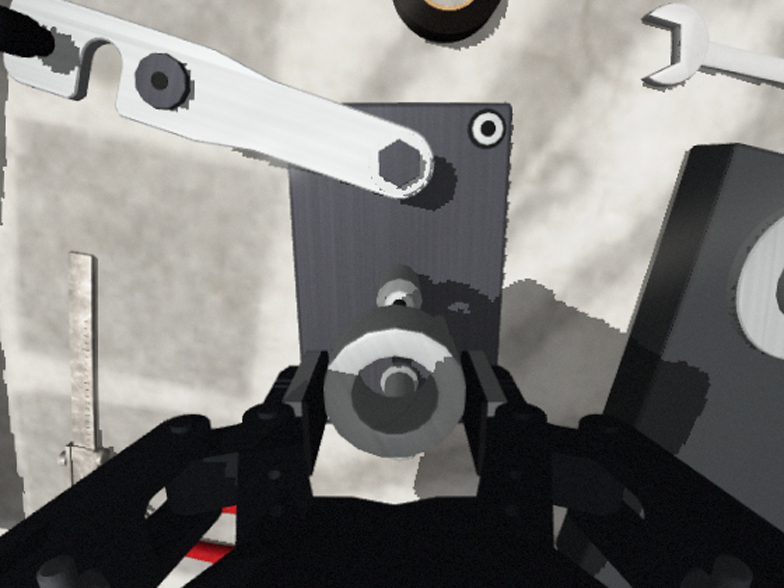

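```bash
python3 - <<'E'
from h import *
p=pickle.load(open("pics/w4.pkl","rb"))
u=lambda x,y:((x+.5)/1.4-.5,(y+.5)/1.4-.5)
for z in(.152,.155): print(atz(p,u(395.5,393),z))
print("post",atz(p,u(400,303.5),.063),"piv",atz(p,u(401,163),.089))
save(p,"w4a",(230,180,340,340),3.6)
E
```

```text
[ 0.53902363 -0.0259404   0.152     ]
[ 0.54061624 -0.02565518  0.155     ]
post [ 0.54062135 -0.02776894  0.063     ] piv [ 0.6065623  -0.01578671  0.089     ]
```

View pics/w4a.png

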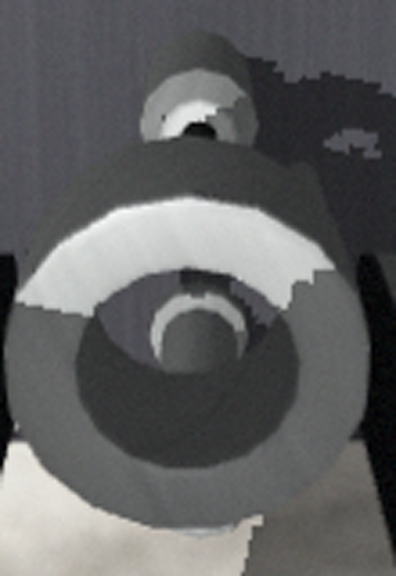

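>>> drive_tool --targets '[[[0.3,0,0.04,0,0,0,-0.4],[0.4,0,0,0,0,0,-0.4],[0.3,0,0,0,0,0,-0.4],[0.15,0,0,0,0,0,-0.4],[0,0,0,0,0,0,-0.4]]]'

```text
time_s: 8.05
position: [0.539, -0.029, 0.079]
tool_rot: [[-0.005, 0.984, 0.178], [0.004, 0.178, -0.984], [-1.0, -0.004, -0.004]]
ft_force: [-0.3, -0.5, -2.1]
grip_width: 0.0441
```

```bash
python3 - <<'E'
from h import *
from rig import *
p=get_image("wrist");save(p,"w5",(200,120,370,360),2.4);s=observe();print(s["time_s"],s["position"],s["ft_force"],s["grip_width"])
E
```

```text
8.1 [ 0.53943744 -0.0289524   0.07969466] [-0.47576369 -0.7424366  -2.43854004] 0.044066188478215994
```

View pics/w5.png

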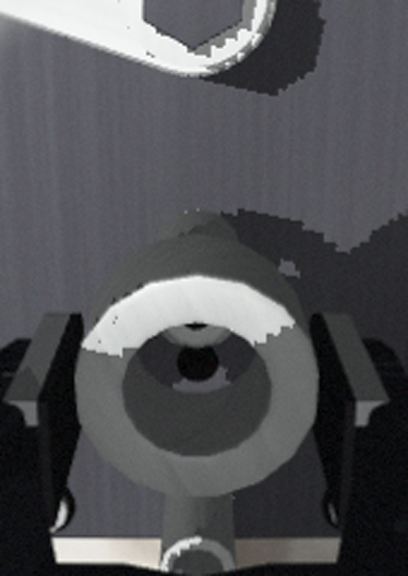

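```bash
python3 - <<'E'
from h import *
p=pickle.load(open("pics/w5.pkl","rb"))
u=lambda x,y:(200+(x+.5)/2.4-.5,120+(y+.5)/2.4-.5)
for z in(.095,.098): print(atz(p,u(197,389),z))
X=proj(p,[[.5402,-.0278,.063],[.5402+.0075,-.0278,.063],[.5402-.0075,-.0278,.063],[.5402-.0295,-.0278-.0055,.018]]);print((X-[200,120])*2.4)
print("hole?",atz(p,u(197,362),.018),"catch",atz(p,u(197,560),.09))
E
```

```text
[ 0.53891412 -0.02792338  0.095     ]
[ 0.54052003 -0.02764332  0.098     ]
[[197.254776   311.53506721]
 [203.44677163 279.81624409]
 [191.21454483 342.45859645]
 [198.1505969  346.93905513]]
hole? [ 0.50617485 -0.03358183  0.018     ] catch [ 0.49822747 -0.0352481   0.09      ]
```

>>> drive_tool --targets '[[[0.1,0,0,0,0,0,-0.4],[0.1,0,0,0,0,0,-0.4],[0.1,0,0,0,0,0,-0.4],[0.1,0,0,0,0,0,-0.4]]]'

```text
time_s: 8.5
position: [0.5396, -0.0285, 0.0592]
tool_rot: [[-0.002, 0.984, 0.179], [0.003, 0.179, -0.984], [-1.0, -0.002, -0.003]]
ft_force: [1.8, -0.6, -2.3]
grip_width: 0.044
```

>>> drive_tool --targets '[[[0.12,0,0,0,0,0,-0.4],[0.12,0,0,0,0,0,-0.4],[0.12,0,0,0,0,0,-0.4],[0,0,0,0,0,0,-0.4]]]'

```text
time_s: 8.9
position: [0.5397, -0.0285, 0.0406]
tool_rot: [[-0.002, 0.984, 0.179], [0.003, 0.179, -0.984], [-1.0, -0.002, -0.004]]
ft_force: [5.7, -0.0, -5.1]
grip_width: 0.0442
```

>>> drive_tool --targets '[[[0.08,-0.01,0,0,0,0,-0.4],[0.08,0,0,0,0,0,-0.4],[0.04,0,0,0,0,0,-0.4]]]'

```text
time_s: 9.2
position: [0.5397, -0.0285, 0.0313]
tool_rot: [[-0.001, 0.984, 0.179], [0.003, 0.179, -0.984], [-1.0, -0.0, -0.003]]
ft_force: [5.8, 1.0, 1.7]
grip_width: 0.0439
```

>>> drive_tool --targets '[[[0.04,0,0,0,0,0,-0.4],[0.03,0,0,0,0,0,-0.4]]]'

```text
time_s: 9.4
position: [0.5399, -0.0285, 0.0287]
tool_rot: [[-0.0, 0.984, 0.179], [0.003, 0.179, -0.984], [-1.0, 0.0, -0.003]]
ft_force: [-0.1, 3.3, 19.7]
grip_width: 0.0442
```

>>> drive_tool --targets '[[[-0.02,0,0,0,0,0,-0.2],[0,0,0,0,0,0,0.2],[0,0,0,0,0,0,0.4],[-0.2,0,0,0,0,0,0.4],[-0.5,0,0,0,0,0,0.4]]]'

```text
time_s: 9.9
position: [0.5373, -0.0283, 0.063]
tool_rot: [[-0.008, 0.984, 0.179], [0.005, 0.179, -0.984], [-1.0, -0.007, -0.006]]
ft_force: [-0.3, 1.0, 0.2]
grip_width: 0.0597
```

>>> drive_tool --targets '[[[-0.8,0,0,0,0,0,1],[-0.9,-0.3,0.2,0,0,0,1],[-0.9,-0.5,0.4,0,0,0,1]]]'

```text
time_s: 10.2
position: [0.5067, -0.0629, 0.192]
tool_rot: [[-0.003, 0.984, 0.181], [0.003, 0.181, -0.984], [-1.0, -0.003, -0.004]]
ft_force: [0.2, -1.4, 0.1]
grip_width: 0.0854
```

```bash
python3 - <<'E'
from h import *
from rig import *
p=get_image("wrist");save(p,"w6",f=1.4);s=observe();print(s["time_s"],s["position"],s["ft_force"],s["grip_width"])
for n,X in dict(post=(.5402,-.0278,.063),sp=(.5402,-.0278,.044)).items(): print(n,(proj(p,X)*1.4).round(0))
E
```

```text
10.25 [ 0.50661398 -0.06638164  0.19822298] [ 2.48768277 -3.42171507  6.87600683] 0.08545400300399285
post [[349. 215.]]
sp [[352. 212.]]
```

View pics/w6.png

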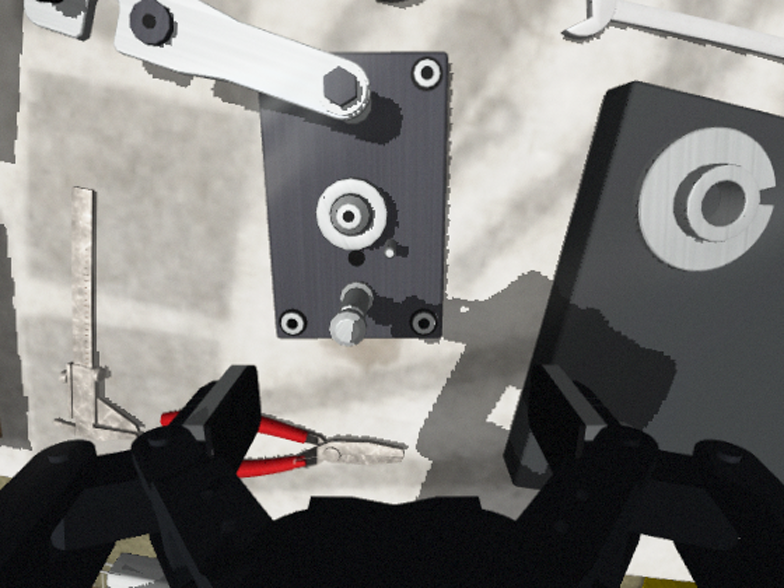

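The spacer is home: its ring is concentric with the post at (350,214), and the pin shows at (389,252). Next I'll hover by the flange.

```bash
python3 - <<'E'
from plan import plan
plan([(.574,-.268,.19,-29,40)])
E
```

```text
[[[0.03,0.09,0.6,-0.126,0.003,-0.005,1],[0.02,0.01,0.61,-0.127,0,0,1],[0.02,-0.07,0.6,-0.126,0,0,1],[0.03,-0.14,0.59,-0.127,0,0,1],[0.02,-0.22,0.57,-0.126,0,0,1]]]
[[[0.02,-0.28,0.54,-0.126,0,0,1],[0.03,-0.35,0.49,-0.127,0,0,1]]]
end [ 0.5741 -0.2678  0.1898] -29.0 7
```

>>> drive_tool --targets '[[[0.03,0.09,0.6,-0.126,0.003,-0.005,1],[0.02,0.01,0.61,-0.127,0,0,1],[0.02,-0.07,0.6,-0.126,0,0,1],[0.03,-0.14,0.59,-0.127,0,0,1],[0.02,-0.22,0.57,-0.126,0,0,1]]]'

```text
time_s: 10.75
position: [0.5551, -0.2084, 0.1829]
tool_rot: [[-0.01, 0.684, 0.729], [0.005, 0.729, -0.684], [-1.0, -0.003, -0.011]]
ft_force: [0.4, 0.4, 0.7]
grip_width: 0.0855
```

>>> drive_tool --targets '[[[0.02,-0.28,0.54,-0.126,0,0,1],[0.03,-0.35,0.49,-0.127,0,0,1],[0,0,0,0,0,0,1],[0,0,0,0,0,0,1]]]'

```text
time_s: 11.15
position: [0.5741, -0.2646, 0.1794]
tool_rot: [[-0.01, 0.487, 0.873], [0.006, 0.874, -0.487], [-1.0, 0.0, -0.012]]
ft_force: [0.4, 2.0, 0.6]
grip_width: 0.0853
```

```bash
python3 - <<'E'
from h import *
from rig import *
p=get_image("wrist");save(p,"w7",f=1.4);s=observe();print(s["time_s"],s["position"],s["ft_force"],s["tool_rot"])
c,R=tcp_from_cam(p);print(c-R@np.array([-.1424,.0695,0]),np.degrees(np.arctan2(R[1,2],R[0,2])))
for n,X in dict(hub=(.5883,-.2423,.07)).items(): print(n,(proj(p,X)*1.4).round(0))
E
```

```text
11.2 [ 0.57411177 -0.26402044  0.17968056] [0.31709615 0.58636422 0.10854264] [[-9.83077227e-03  4.86015944e-01  8.73894650e-01]
 [ 5.68533055e-03  8.73949922e-01 -4.85982727e-01]
 [-9.99935514e-01  1.90794434e-04 -1.13547640e-02]]
[ 0.57272497 -0.26447334  0.17947701] -29.183248254187674
hub [[401. 244.]]
```

View pics/w7.png

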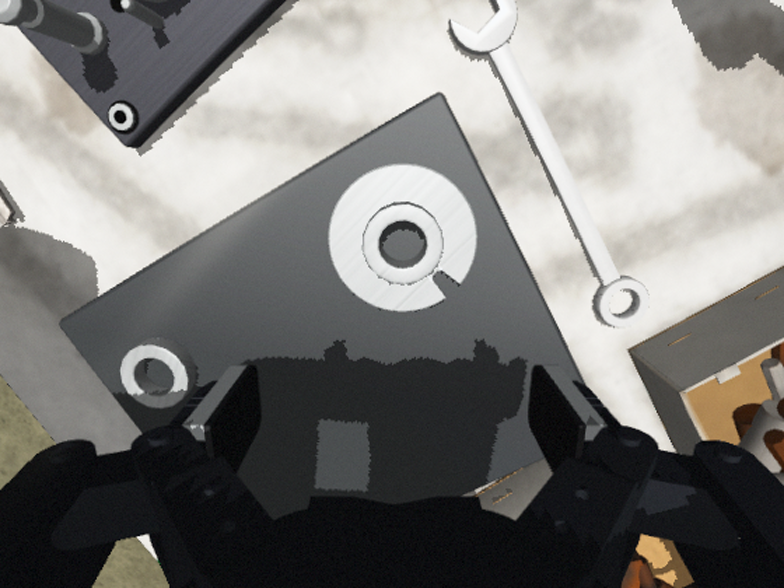

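```bash
python3 - <<'E'
from h import *
p=pickle.load(open("pics/w7.pkl","rb"))
save(p,"w7a",(225,110,350,230),4.8)
a=p["image"][110:230,225:350].astype(int)
E
```

```text
(no output)
```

View pics/w7a.png

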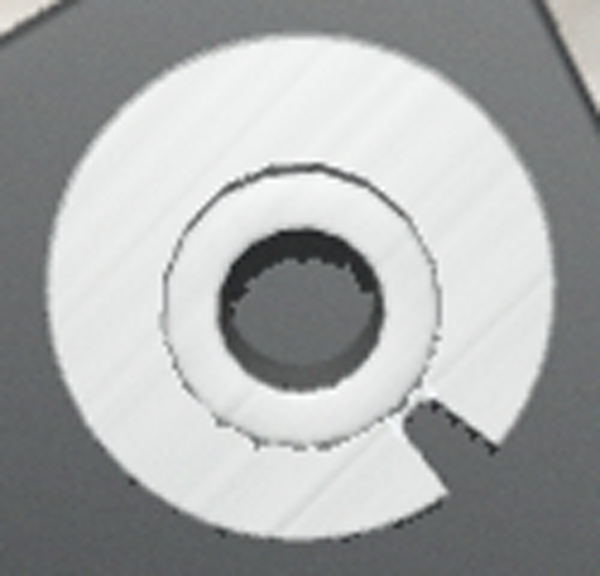

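```bash
python3 - <<'E'
from h import *
p=pickle.load(open("pics/w7.pkl","rb"))
u=lambda x,y:(225+(x+.5)/4.8-.5,110+(y+.5)/4.8-.5)
c=atz(p,u(299.5,287),.056);n=atz(p,u(472,471),.056);h=atz(p,u(301.5,306),.07)
print(c,h,n,np.degrees(np.arctan2(n[1]-c[1],n[0]-c[0])),np.linalg.norm(n-c))
q=u(472-43,471-46);m=atz(p,q,.056);print(np.degrees(np.arctan2(n[1]-m[1],n[0]-m[0])))
# jig yaw from w6
p=pickle.load(open("pics/w6.pkl","rb"));u=lambda x,y:((x+.5)/1.4-.5,(y+.5)/1.4-.5)
P=atz(p,u(348.5,215.5),.063);Q=atz(p,u(389,252.5),.053);V=atz(p,u(342.5,88),.089);H=atz(p,u(347,332),.09)
an=lambda a,b:np.degrees(np.arctan2(b[1]-a[1],b[0]-a[0]))
print(P,Q,an(P,Q),an(P,V),an(H,V),an(H,P))
E
```

```text
[ 0.58947971 -0.24076166  0.056     ] [ 0.58924794 -0.24172463  0.07      ] [ 0.60029619 -0.28401891  0.056     ] -75.96104796242916 0.04458907989900964
-76.00850374410126
[ 0.53991449 -0.02763761  0.063     ] [ 0.52048741 -0.05529155  0.053     ] -125.08829421067986 9.311149714966723 9.885566654501975 10.49070957194427
```

```bash
python3 - <<'E'
from plan import plan
plan([(.589,-.2415,.10,-29,30),(.589,-.2415,.066,-29,12)],grip=.35)
E
```

```text
[[[0.53,0.18,0.02,0,-0.011,0,0.35],[0.53,0.18,0.01,-0.001,0,0,0.35],[0.53,0.18,0.02,0,0,0,0.35],[0.23,0,0,0,0,0,0.35],[0.23,0,0,0,0,0,0.35]]]
[[[0.22,0,0,0,0,0,0.35]]]
end [ 0.5891 -0.2415  0.0662] -29.0 6
```

>>> drive_tool --targets '[[[0.53,0.18,0.02,0,-0.011,0,0.35],[0.53,0.18,0.01,0,0,0,0.35],[0.53,0.18,0.02,0,0,0,0.35],[0.23,0,0,0,0,0,0.35],[0.23,0,0,0,0,0,0.35]]]'

```text
time_s: 11.7
position: [0.5896, -0.2416, 0.0771]
tool_rot: [[0.001, 0.484, 0.875], [-0.001, 0.875, -0.484], [-1.0, -0.0, 0.001]]
ft_force: [-1.1, -0.8, 0.7]
grip_width: 0.0577
```

>>> drive_tool --targets '[[[0.18,0,0,0,0,0,0.35],[0,0,0,0,0,0,0.35],[0,0,0,0,0,0,0.35]]]'

```text
time_s: 12.0
position: [0.5897, -0.2426, 0.0687]
tool_rot: [[0.001, 0.485, 0.874], [-0.001, 0.874, -0.485], [-1.0, -0.0, 0.002]]
ft_force: [0.9, -0.3, 0.5]
grip_width: 0.0574
```

```bash
python3 - <<'E'
from h import *
from rig import *
p=get_image("wrist");save(p,"w8",f=1.4);s=observe();print(s["time_s"],s["position"],s["ft_force"],s["tool_rot"],s["grip_width"])
E
```

```text
12.05 [ 0.5898522  -0.24265671  0.06888126] [ 0.64922028 -0.25029177  0.07230344] [[ 1.66415172e-03  4.85034511e-01  8.74493427e-01]
 [-1.05005752e-03  8.74495003e-01 -4.85033387e-01]
 [-9.99998064e-01 -1.11099250e-04  1.96460650e-03]] 0.05749535613002139
```

View pics/w8.png

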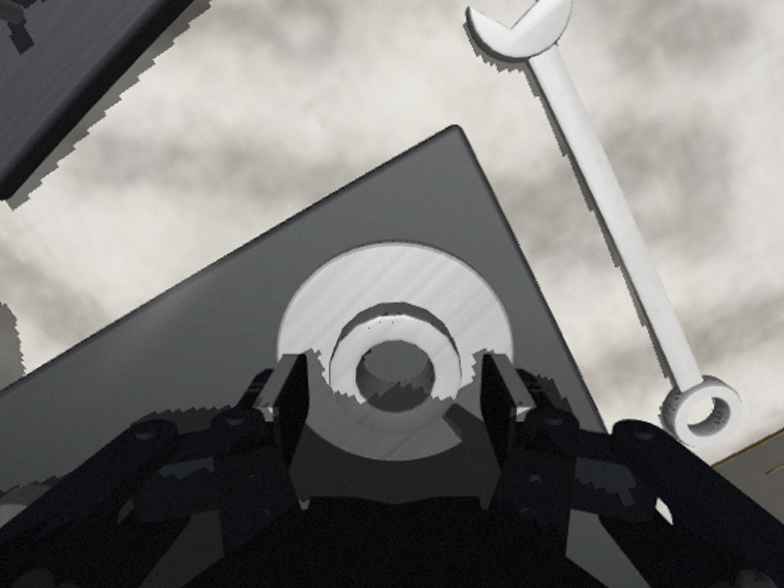

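>>> drive_tool --targets '[[[0.1,0,0,0,0,0,0.35],[0.06,0,0,0,0,0,0.35],[0,0,0,0,0,0,0.35]]]'

```text
time_s: 12.35
position: [0.5894, -0.2421, 0.0595]
tool_rot: [[-0.0, 0.485, 0.875], [0.0, 0.875, -0.485], [-1.0, 0.0, -0.0]]
ft_force: [0.1, 0.1, -0.5]
grip_width: 0.0576
```

>>> drive_tool --targets '[[[0.05,0,0,0,0,0,0.35],[0,0,0,0,0,0,0.35]]]'

```text
time_s: 12.55
position: [0.5895, -0.2422, 0.0572]
tool_rot: [[0.0, 0.485, 0.875], [0.0, 0.875, -0.485], [-1.0, 0.0, 0.0]]
ft_force: [-0.3, -0.0, 0.5]
grip_width: 0.0578
```

>>> drive_tool --targets '[[[0.03,0,0,0,0,0,0.35],[0,0,0,0,0,0,0.1]]]'

```text
time_s: 12.75
position: [0.5896, -0.2422, 0.0558]
tool_rot: [[0.0, 0.485, 0.875], [-0.0, 0.875, -0.485], [-1.0, -0.0, 0.0]]
ft_force: [2.2, -1.3, 1.3]
grip_width: 0.047
```

>>> drive_tool --targets '[[[0,0,0,0,0,0,0],[0,0,0,0,0,0,-0.2],[0,0,0,0,0,0,-0.4],[0,0,0,0,0,0,-0.4]]]' --force 70

```text
time_s: 13.15
position: [0.5898, -0.2424, 0.0566]
tool_rot: [[0.001, 0.485, 0.875], [-0.001, 0.875, -0.485], [-1.0, -0.0, 0.002]]
ft_force: [-1.0, 0.5, 5.6]
grip_width: 0.0426
```

>>> drive_tool --targets '[[[-0.1,0,0,0,0,0,-0.4],[-0.3,0,0,0,0,0,-0.4],[-0.6,0,0,0,0,0,-0.4],[-0.6,0,0,0,0,0,-0.4],[-0.5,0,0,0,0,0,-0.4]]]'

```text
time_s: 13.65
position: [0.5893, -0.2421, 0.162]
tool_rot: [[-0.0, 0.485, 0.875], [0.0, 0.875, -0.485], [-1.0, 0.0, -0.0]]
ft_force: [0.2, -0.1, -4.0]
grip_width: 0.0431
```

>>> drive_tool --targets '[[[0,0,0,0,0,0,-0.4],[0,0,0,0,0,0,-0.4]]]'

```text
time_s: 13.85
position: [0.5891, -0.2419, 0.1597]
tool_rot: [[-0.001, 0.485, 0.875], [0.001, 0.875, -0.485], [-1.0, 0.0, -0.001]]
ft_force: [-0.1, 0.3, -3.4]
grip_width: 0.0429
```

```bash
python3 - <<'E'
from h import *
from rig import *
p=get_image("wrist");save(p,"w9",f=1.4);s=observe();print(s["time_s"],s["position"],s["ft_force"],s["tool_rot"],s["grip_width"])
E
```

```text
13.9 [ 0.5887926  -0.24176682  0.15893088] [ 0.04104857 -0.3553699  -4.15708373] [[-2.56702271e-03  4.84709820e-01  8.74671253e-01]
 [ 1.63991170e-03  8.74674999e-01 -4.84707083e-01]
 [-9.99995361e-01  1.90129530e-04 -3.04019189e-03]] 0.04282209359191163
```

View pics/w9.png

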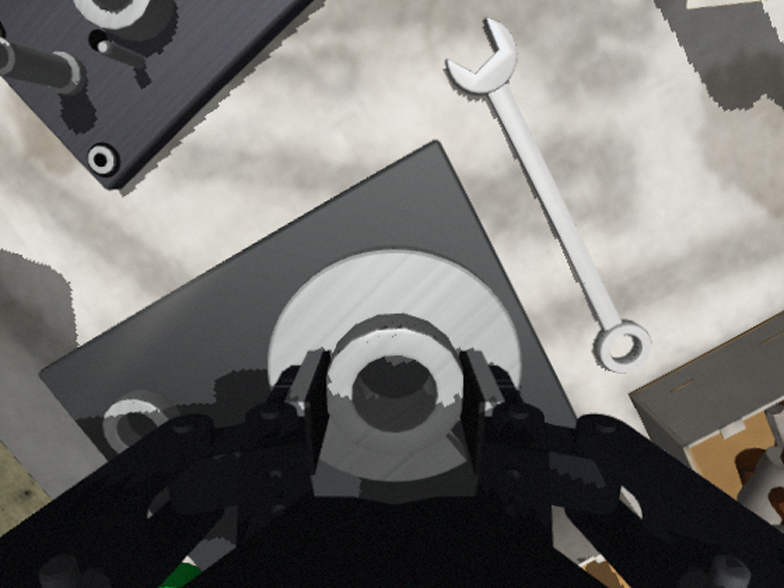

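```bash
python3 - <<'E'
from h import *
p=pickle.load(open("pics/w8.pkl","rb"));save(p,"w8a",(190,165,380,350),3.2)
p=pickle.load(open("pics/w9.pkl","rb"));save(p,"w9a",(270,240,360,350),5)
E
```

```text
(no output)
```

View pics/w8a.png

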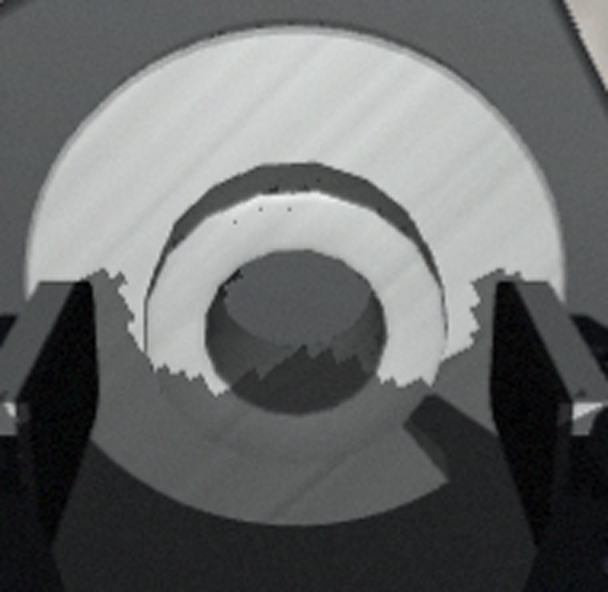

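View pics/w9a.png

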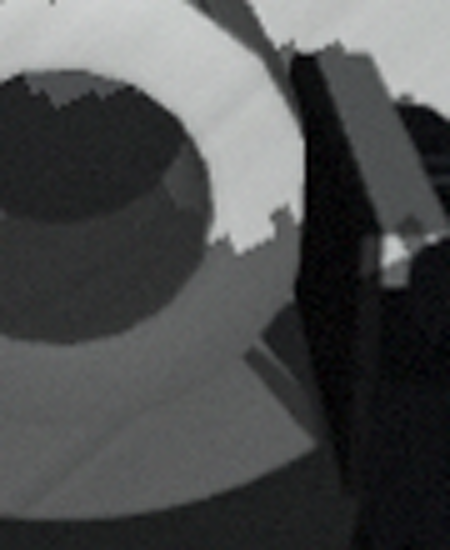

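```bash
python3 - <<'E'
from h import *
p=pickle.load(open("pics/w9.pkl","rb"))
c_,R=tcp_from_cam(p);jaw=np.degrees(np.arctan2(R[1,2],R[0,2]));print("jaw",jaw)
u=lambda x,y:(270+(x+.5)/5-.5,240+(y+.5)/5-.5); v=lambda x,y:((x+.5)/1.4-.5,(y+.5)/1.4-.5)
for dz in(0,.001,.002):
    z=.1585+dz
    # fit plate circle centre from upper rim pts & radius .044
    pts=np.array([atz(p,v(*q),z)[:2] for q in[(394,249),(269,345),(521,345),(300,287),(488,287)]])
    r=least_squares(lambda a:np.hypot(*(pts-a[:2]).T)-.044,[.589,-.242]);c=r.x
    k=atz(p,u(317,440),z)[:2]
    h=atz(p,v(395.5,378),z+.014)[:2]
    print(z,c,r.fun.round(4),"hub",h,"corner",np.hypot(*(k-c)),np.degrees(np.arctan2(*(k-c)[::-1]))+7.84)
E
```

```text
jaw -29.04490868270547
0.1585 [ 0.58779642 -0.24189105] [-0.      0.0001  0.0003  0.0001 -0.0002] hub [ 0.59087125 -0.23693347] corner 0.042887804792096154 -73.26280800476299
0.1595 [ 0.5878309 -0.241832 ] [ 0.0001 -0.0001  0.0001  0.0001 -0.0002] hub [ 0.59110956 -0.23650159] corner 0.042260263530571524 -72.91563272790285
0.1605 [ 0.58786482 -0.24177392] [ 0.0002 -0.0003 -0.0001  0.0001 -0.0002] hub [ 0.59134787 -0.23606972] corner 0.04163345590131792 -72.55701834234705
```

```bash
python3 - <<'E'
from h import *
A=lambda d:np.degrees(np.arctan2(d[1],d[0]))
p=pickle.load(open("pics/w8.pkl","rb"))
c_,R=tcp_from_cam(p);print("jaw",A([R[0,2],R[1,2]]))
u=lambda x,y:(190+(x+.5)/3.2-.5,165+(y+.5)/3.2-.5)
z=.056
pts=np.array([atz(p,u(*q),z)[:2] for q in[(295,26),(29,235),(563,235),(90,120),(500,120),(295,524),(200,508),(400,506)]])
r=least_squares(lambda a:np.hypot(*(pts-a[:2]).T)-a[2],[.589,-.242,.044]);c=r.x[:2];print(r.x,r.fun.round(4))
k=atz(p,u(448,482),z)[:2];i=atz(p,u(404,425),z)[:2];print(np.hypot(*(k-c)),A(k-c)+7.84,"edge dir",A(k-i))
p=pickle.load(open("pics/w9.pkl","rb"))
u=lambda x,y:(270+(x+.5)/5-.5,240+(y+.5)/5-.5)
for z in(.157,.159):print("w9 edge dir",A(atz(p,u(312,433),z)[:2]-atz(p,u(247,353),z)[:2]))
p=pickle.load(open("pics/w7.pkl","rb"));u=lambda x,y:(225+(x+.5)/4.8-.5,110+(y+.5)/4.8-.5);z=.056
c=atz(p,u(299.5,287),z)
for q,s in[((447,492),7.84),((499,449),-7.84)]:
    k=atz(p,u(*q),z);print(np.hypot(*(k-c)[:2]),A(k-c)+s)
print("edges",A(atz(p,u(447,492),z)-atz(p,u(404,431),z)),A(atz(p,u(495,447),z)-atz(p,u(435,400),z)))
# relation with top camera
E
```

```text
jaw -29.072158508087544
[ 0.58895871 -0.24218074  0.0433655 ] [ 0.0003  0.0003  0.0003 -0.0003 -0.0005 -0.0002 -0.0001  0.0001]
0.043548404422348204 -74.43241581802364 edge dir -83.65865269394843
w9 edge dir -82.54382295115654
w9 edge dir -82.54382295115674
0.0448433495736294 -75.51770073630267
0.04522492930354095 -76.04060944559218
edges -83.8640850350403 -67.19567956629975
```

```bash
python3 - <<'E'
from plan import plan
plan([(.552,-.10,.165,-67,38),(.540,-.0283,.15,-78.7,20)],grip=-.4)
E
```

```text
[[[-0.02,0.42,-0.4,0.133,-0.003,0,-0.4],[-0.03,0.37,-0.46,0.132,0,0,-0.4],[-0.02,0.31,-0.5,0.133,0,0,-0.4],[-0.03,0.23,-0.54,0.133,0,0,-0.4],[-0.02,0.16,-0.56,0.132,0,0,-0.4]]]
[[[0.08,0.09,-0.35,0.051,0,0,-0.4],[0.07,0.06,-0.36,0.051,0,0,-0.4],[0.08,0.05,-0.36,0.051,0,0,-0.4],[0.07,0.03,-0.36,0.052,0,0,-0.4]]]
end [ 0.5399 -0.0285  0.15  ] -78.7 9
```

>>> drive_tool --targets '[[[-0.02,0.42,-0.4,0.133,-0.003,0,-0.4],[-0.03,0.37,-0.46,0.132,0,0,-0.4],[-0.02,0.31,-0.5,0.133,0,0,-0.4],[-0.03,0.23,-0.54,0.133,0,0,-0.4],[-0.02,0.16,-0.56,0.132,0,0,-0.4]]]'

```text
time_s: 14.4
position: [0.5515, -0.0992, 0.1647]
tool_rot: [[-0.001, 0.923, 0.386], [-0.0, 0.386, -0.923], [-1.0, -0.001, 0.0]]
ft_force: [-0.3, 0.0, -3.5]
grip_width: 0.043
```

>>> drive_tool --targets '[[[0.08,0.09,-0.35,0.051,0,0,-0.4],[0.07,0.06,-0.36,0.051,0,0,-0.4],[0.08,0.05,-0.36,0.051,0,0,-0.4],[0.07,0.03,-0.36,0.052,0,0,-0.4],[0,0,0,0,0,0,-0.4]]]'

```text
time_s: 14.9
position: [0.5392, -0.027, 0.1493]
tool_rot: [[-0.002, 0.98, 0.197], [-0.0, 0.197, -0.98], [-1.0, -0.002, -0.0]]
ft_force: [0.5, -0.3, -4.1]
grip_width: 0.0428
```

>>> drive_tool --targets '[[[0,0,0,0,0,0,-0.4],[0,0,0,0,0,0,-0.4]]]'

```text
time_s: 15.1
position: [0.5407, -0.0296, 0.1509]
tool_rot: [[0.002, 0.981, 0.196], [-0.002, 0.196, -0.981], [-1.0, 0.002, 0.002]]
ft_force: [1.1, -0.2, -4.1]
grip_width: 0.0428
```

```bash
python3 - <<'E'
from h import *
from rig import *
for n in("wrist","scene","top"):
    p=get_image(n)
    save(p,"x10"+n, {"wrist":None,"scene":(180,100,320,230),"top":(100,110,260,250)}[n],{"wrist":1.4,"scene":5,"top":5}[n])
s=observe();print(s["time_s"],s["position"],s["ft_force"],s["tool_rot"],s["grip_width"])
p=pickle.load(open("pics/x10wrist.pkl","rb"));c_,R=tcp_from_cam(p);print("jaw",np.degrees(np.arctan2(R[1,2],R[0,2])),c_-R@np.array([-.1424,.0695,0]))
E
```

```text
15.25 [ 0.54077098 -0.02962198  0.1513454 ] [-0.39224917 -0.37544789 -3.23517634] [[ 0.00272427  0.98079026  0.19504627]
 [-0.00188958  0.19505169 -0.98079114]
 [-0.9999945   0.00230338  0.00238465]] 0.04287877336886527
jaw -78.76905253757741 [ 0.53886374 -0.02869944  0.15096989]
```

View pics/x10wrist.png

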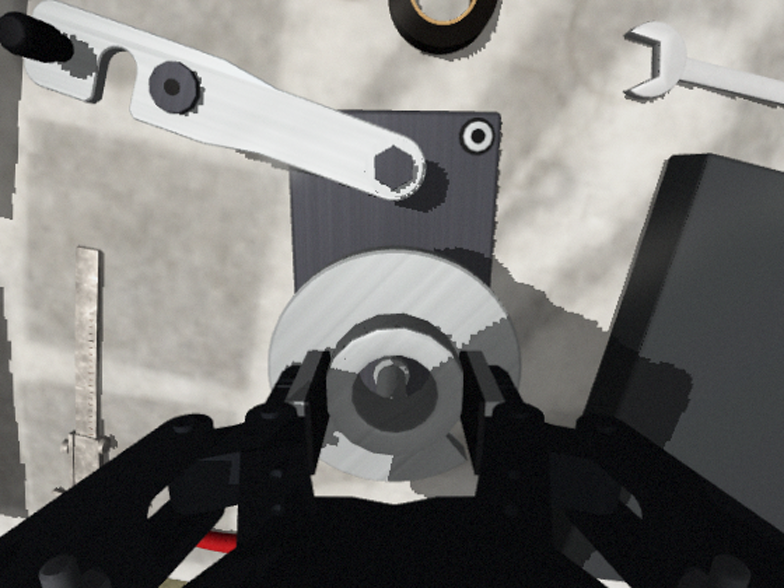

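View pics/x10scene.png

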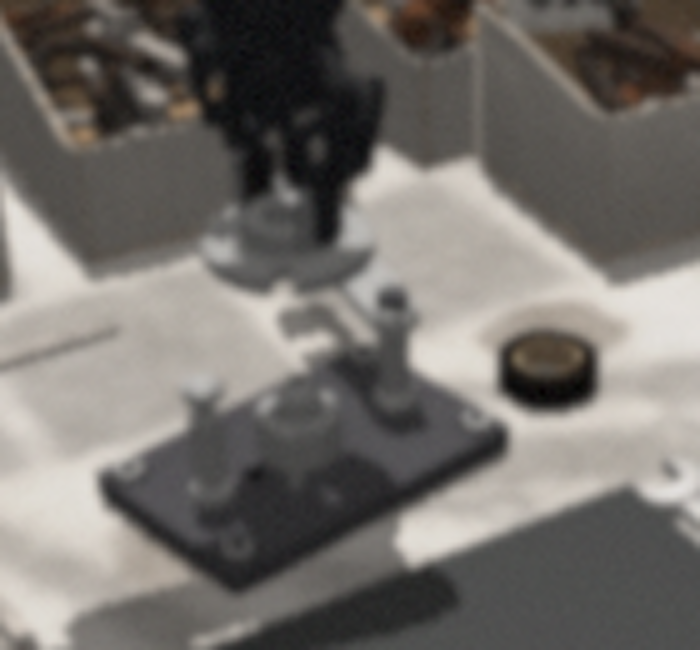

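View pics/x10top.png

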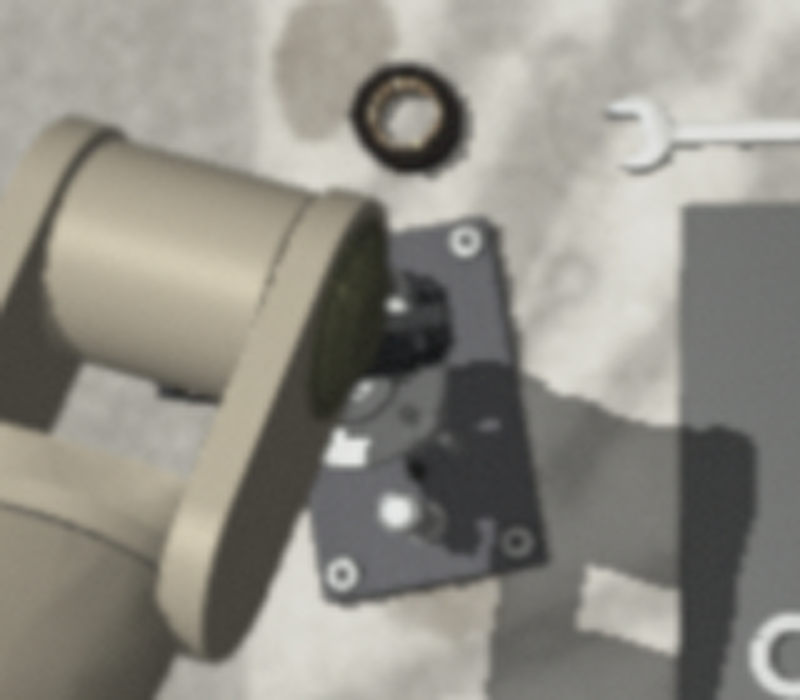

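```bash
python3 - <<'E'
from h import *
p=pickle.load(open("pics/x10wrist.pkl","rb"));save(p,"w10a",(270,240,360,350),5)
p=pickle.load(open("pics/x10top.pkl","rb"));save(p,"t10a",(150,170,210,225),10)
E
```

```text
(no output)
```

View pics/w10a.png

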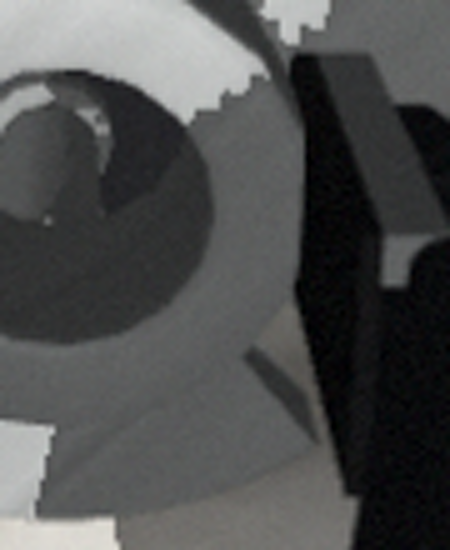

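View pics/t10a.png

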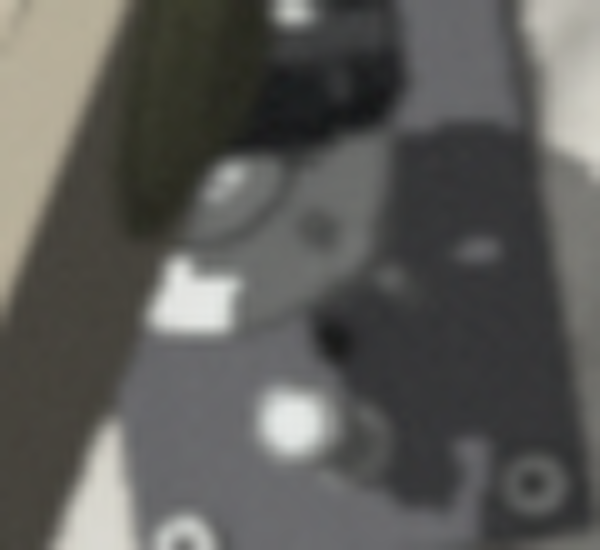

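```bash
python3 - <<'E'
from h import *
T=pickle.load(open("pics/x10top.pkl","rb"))
c=np.array([.540,-.0296+.0,0])
for a in(-121,-125,-129):
  for r in(.028,.034,.044):
    X=[.5400+r*np.cos(np.radians(a)),-.029+r*np.sin(np.radians(a)),.1505]
    print(a,r,((proj(T,X)[0]-[150,170])*10).round(0))
print("pin",((proj(T,[.5202,-.0555,.053])[0]-[150,170])*10),"hubtop",((proj(T,[.5400,-.029,.1645])[0]-[150,170])*10))
A=lambda d:np.degrees(np.arctan2(d[1],d[0]))
p=pickle.load(open("pics/x10wrist.pkl","rb"));u=lambda x,y:(270+(x+.5)/5-.5,240+(y+.5)/5-.5)
z=.1505;print("edge dir",A(atz(p,u(312,433),z)[:2]-atz(p,u(247,353),z)[:2]))
v=lambda x,y:((x+.5)/1.4-.5,(y+.5)/1.4-.5)
pts=np.array([atz(p,v(*q),z)[:2] for q in[(394,250),(268,347),(521,347),(300,287),(488,287)]])
r=least_squares(lambda a:np.hypot(*(pts-a[:2]).T)-.044,[.54,-.03]);c=r.x;print("centre",c,r.fun.round(4))
k=atz(p,u(317,440),z)[:2];print(np.hypot(*(k-c)),A(k-c)+7.84)
print("pivot",atz(p,v(395,169),.089))
E
```

```text
-121 0.028 [289. 202.]
-121 0.034 [310. 214.]
-121 0.044 [345. 236.]
-125 0.028 [285. 208.]
-125 0.034 [304. 223.]
-125 0.044 [338. 246.]
-129 0.028 [280. 215.]
-129 0.034 [298. 230.]
-129 0.044 [330. 256.]
pin [374.41490468 270.74071458] hubtop [178.94690538 134.20504588]
edge dir -132.2890853529592
centre [ 0.53867708 -0.02878951] [-0.0001  0.      0.0002  0.0001 -0.    ]
0.042387368774547365 -122.52520092817576
pivot [ 0.60586505 -0.01588944  0.089     ]
```

>>> drive_tool --targets '[[[0.3,0.02,-0.02,0,0,0,-0.4],[0.5,0,0,0,0,0,-0.4],[0.4,0,0,0,0,0,-0.4],[0.2,0,0,0,0,0,-0.4],[0,0,0,0,0,0,-0.4]]]'

```text
time_s: 15.75
position: [0.5413, -0.0282, 0.0806]
tool_rot: [[0.001, 0.981, 0.195], [-0.001, 0.195, -0.981], [-1.0, 0.0, 0.001]]
ft_force: [0.1, 0.1, -3.2]
grip_width: 0.043
```

```bash
python3 - <<'E'
from h import *
from rig import *
for n in("wrist","top","scene"):
    p=get_image(n)
    save(p,"x11"+n, {"wrist":(150,100,410,350),"scene":(200,130,290,220),"top":(150,170,210,225)}[n],{"wrist":2.3,"scene":7,"top":10}[n])
s=observe();print(s["time_s"],s["position"],s["ft_force"],s["tool_rot"],s["grip_width"])
E
```

```text
15.9 [ 0.54232304 -0.0282166   0.08250224] [ 1.06072906  0.65744398 -2.89537896] [[ 0.00472817  0.98069841  0.19546938]
 [-0.00238405  0.19548206 -0.98070438]
 [-0.99998598  0.00417093  0.00326231]] 0.04254725681814805
```

View pics/x11wrist.png

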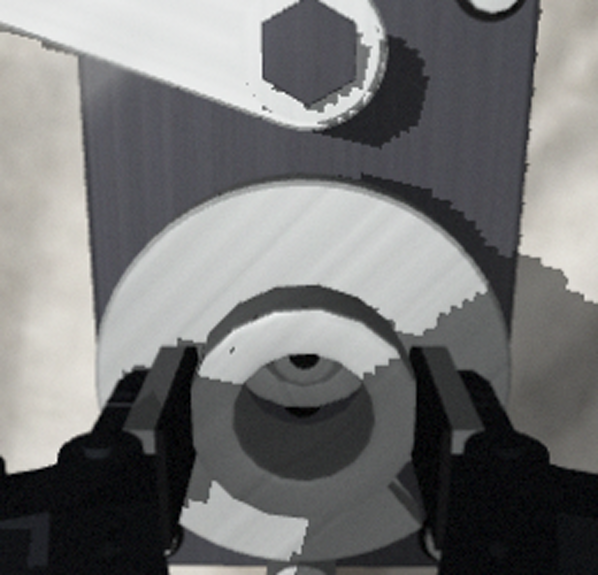

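View pics/x11top.png

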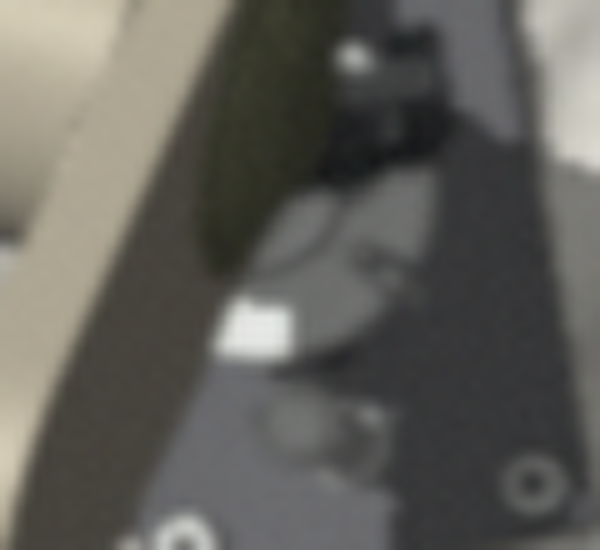

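View pics/x11scene.png

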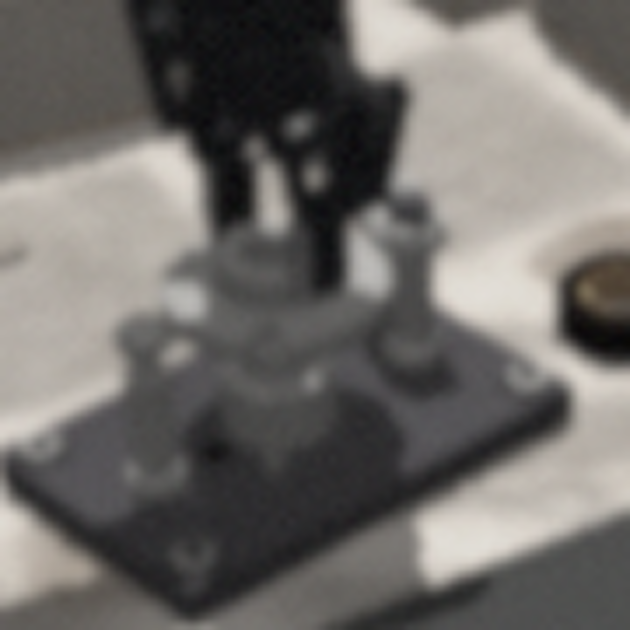

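```bash
python3 - <<'E'
from h import *
p=pickle.load(open("pics/x11wrist.pkl","rb"));u=lambda x,y:(150+(x+.5)/2.3-.5,100+(y+.5)/2.3-.5)
c_,R=tcp_from_cam(p);print(c_-R@np.array([-.1424,.0695,0]),R.round(4))
piv=atz(p,u(309,52),.089);print("pivot",piv, "-> post",piv[:2]-.068*np.array([np.cos(.1815),np.sin(.1815)]))
print("post tip edge lower",atz(p,u(304,385),.063),"hole lower",atz(p,u(304,368),.063))
z=.0812
pts=np.array([atz(p,u(*q),z)[:2] for q in[(305,180),(98,345),(511,345),(150,250),(460,250)]])
r=least_squares(lambda a:np.hypot(*(pts-a[:2]).T)-.044,[.54,-.03]);print("flange centre",r.x,r.fun.round(4))
E
```

```text
[ 0.53943985 -0.02719106  0.08059337] [[-4.000e-04  9.809e-01  1.943e-01]
 [-1.700e-03  1.943e-01 -9.809e-01]
 [-1.000e+00 -7.000e-04  1.600e-03]]
pivot [ 0.60630968 -0.01499743  0.089     ] -> post [ 0.53942664 -0.02727178]
post tip edge lower [ 0.53201476 -0.02893613  0.063     ] hole lower [ 0.536258   -0.02809386  0.063     ]
flange centre [ 0.5386957  -0.02769688] [ 0.0009 -0.0004 -0.0004 -0.0005 -0.0005]
```

>>> drive_tool --targets '[[[0.1,0.01,0,0,0,0,-0.4],[0.1,0,0,0,0,0,-0.4],[0.1,0,0,0,0,0,-0.4]]]'

```text
time_s: 16.2
position: [0.5423, -0.0279, 0.0663]
tool_rot: [[0.003, 0.981, 0.196], [-0.002, 0.196, -0.981], [-1.0, 0.003, 0.003]]
ft_force: [-0.1, 0.3, -3.2]
grip_width: 0.0426
```

>>> drive_tool --targets '[[[0.05,0,0,0,0,0,-0.4],[0.05,0,0,0,0,0,-0.4]]]'

```text
time_s: 16.4
position: [0.5422, -0.0279, 0.0612]
tool_rot: [[0.003, 0.981, 0.196], [-0.002, 0.196, -0.981], [-1.0, 0.002, 0.002]]
ft_force: [-0.6, -0.0, -4.0]
grip_width: 0.0432
```

>>> drive_tool --targets '[[[0.05,0,0,0,0,0,-0.4],[0.04,0,0,0,0,0,-0.4]]]'

```text
time_s: 16.6
position: [0.5423, -0.0279, 0.0568]
tool_rot: [[0.003, 0.981, 0.196], [-0.002, 0.196, -0.981], [-1.0, 0.003, 0.002]]
ft_force: [0.1, 0.6, -3.7]
grip_width: 0.0429
```

>>> drive_tool --targets '[[[0.03,0,0,0,0,0,-0.4],[0.02,0,0,0,0,0,-0.4]]]'

```text
time_s: 16.8
position: [0.5423, -0.0279, 0.0546]
tool_rot: [[0.003, 0.981, 0.195], [-0.002, 0.195, -0.981], [-1.0, 0.003, 0.002]]
ft_force: [-3.0, 0.7, 7.6]
grip_width: 0.0426
```

>>> drive_tool --targets '[[[0.02,0,0,0,0,0,-0.4],[0,0,0,0,0,0,-0.2],[0,0,0,0,0,0,0.1],[0,0,0,0,0,0,0.4],[-0.1,0,0,0,0,0,0.4]]]'

```text
time_s: 17.3
position: [0.5421, -0.0279, 0.0583]
tool_rot: [[0.002, 0.981, 0.195], [-0.002, 0.195, -0.981], [-1.0, 0.002, 0.002]]
ft_force: [-0.1, 0.2, -0.4]
grip_width: 0.0598
```

>>> drive_tool --targets '[[[-0.5,0,0,0,0,0,0.4],[-0.8,0,0,0,0,0,0.4],[-0.8,-0.4,0.2,0,0,0,0.4],[-0.3,-0.6,0.4,0,0,0,0.4],[0,0,0,0,0,0,0.4]]]'

```text
time_s: 17.8
position: [0.4979, -0.0688, 0.1813]
tool_rot: [[0.007, 0.981, 0.194], [-0.004, 0.194, -0.981], [-1.0, 0.006, 0.006]]
ft_force: [1.1, 0.6, 0.5]
grip_width: 0.0602
```

```bash
python3 - <<'E'
from h import *
from rig import *
p=get_image("wrist");save(p,"w12",f=1.4);s=observe();print(s["time_s"],s["position"],s["ft_force"],s["tool_rot"],s["grip_width"])
E
```

```text
17.85 [ 0.49843643 -0.0678255   0.17999077] [-0.42204635  0.19989644 -0.55308972] [[ 0.00558087  0.98108008  0.1935219 ]
 [-0.00291675  0.19354006 -0.98108804]
 [-0.99998017  0.00491087  0.00394169]] 0.059660312941056774
```

View pics/w12.png

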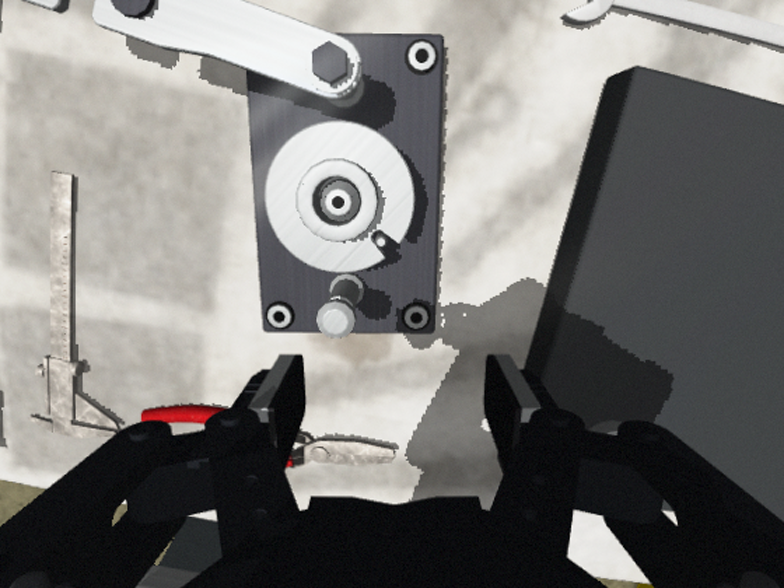

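The flange is seated, with the pin standing in the notch at (380,241) and hub and post concentric at (338,201). Now the leaf: I'll turn the hand and hover short of the knob.

```bash
python3 - <<'E'
from plan import plan
plan([(.622,.10,.19,-8,40)],grip=0)
E
```

```text
[[[-0.02,0.34,-0.31,-0.137,0.004,-0.005,0],[-0.02,0.38,-0.27,-0.138,0,0,0],[-0.03,0.42,-0.2,-0.137,0,0,0],[-0.02,0.43,-0.15,-0.138,0,0,0],[-0.02,0.46,-0.09,-0.137,0,0,0]]]
[[[-0.02,0.46,-0.03,-0.137,0,0,0],[-0.03,0.46,0.04,-0.138,0,0,0],[-0.02,0.46,0.1,-0.137,0,0,0],[-0.02,0.43,0.17,-0.137,0,0,0]]]
end [0.6222 0.1    0.1899] -8.0 9
```

>>> drive_tool --targets '[[[-0.02,0.34,-0.31,-0.137,0.004,-0.005,0],[-0.02,0.38,-0.27,-0.138,0,0,0],[-0.03,0.42,-0.2,-0.137,0,0,0],[-0.02,0.43,-0.15,-0.138,0,0,0],[-0.02,0.46,-0.09,-0.137,0,0,0]]]'

```text
time_s: 18.35
position: [0.5679, 0.028, 0.1831]
tool_rot: [[-0.004, 0.629, 0.777], [0.001, 0.777, -0.629], [-1.0, -0.002, -0.004]]
ft_force: [-0.0, -0.7, -0.3]
grip_width: 0.0429
```

>>> drive_tool --targets '[[[-0.02,0.46,-0.03,-0.137,0,0,0],[-0.03,0.46,0.04,-0.138,0,0,0],[-0.02,0.46,0.1,-0.137,0,0,0],[-0.02,0.43,0.17,-0.137,0,0,0],[0,0,0,0,0,0,0]]]'

```text
time_s: 18.85
position: [0.6232, 0.1039, 0.187]
tool_rot: [[-0.004, 0.132, 0.991], [0.001, 0.991, -0.132], [-1.0, 0.001, -0.004]]
ft_force: [-0.6, -0.0, 0.1]
grip_width: 0.0428
```

>>> drive_tool --targets '[[[0,0,0,0,0,0,0],[0,0,0,0,0,0,0]]]'

```text
time_s: 19.05
position: [0.6219, 0.1009, 0.1878]
tool_rot: [[-0.004, 0.139, 0.99], [0.001, 0.99, -0.139], [-1.0, 0.0, -0.004]]
ft_force: [-0.7, 0.2, 0.3]
grip_width: 0.0426
```

```bash
python3 - <<'E'
from h import *
from rig import *
p=get_image("wrist");save(p,"w13",f=1.4);s=observe();print(s["time_s"],s["position"],s["ft_force"],s["tool_rot"],s["grip_width"])
print((proj(p,[.6277,.1393,.1085])*1.4))
E
```

```text
19.1 [0.62188349 0.10074994 0.18800553] [ 0.1345534  -0.07152785 -0.37842774] [[-3.68311779e-03  1.39408531e-01  9.90228103e-01]
 [ 6.17827415e-04  9.90234948e-01 -1.39407197e-01]
 [-9.99993026e-01  9.83369432e-05 -3.73328236e-03]] 0.04291442680802515
[[397.6079201  230.45623666]]
```

View pics/w13.png

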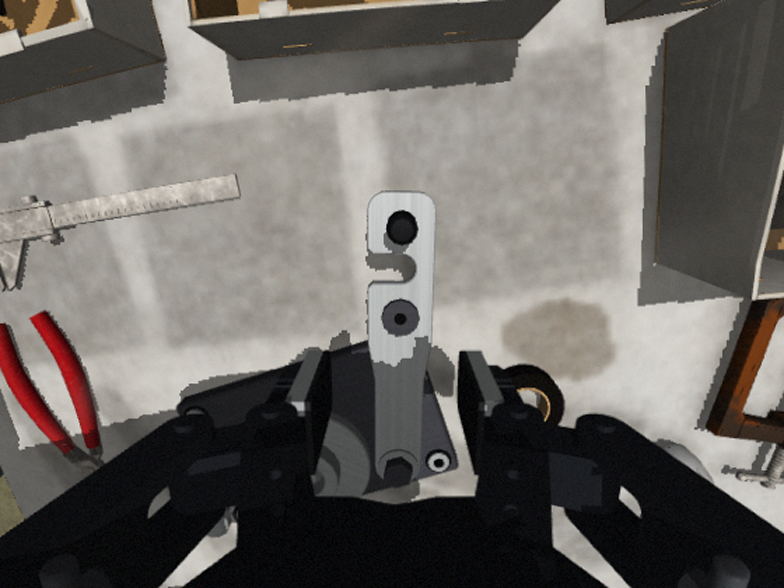

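```bash
python3 - <<'E'
from h import *
from plan import plan
p=pickle.load(open("pics/w13.pkl","rb"))
k=atz(p,(402/1.4-.5,228.5/1.4-.5),.1085);print(k)
piv=np.array([.6060,-.0152]);d=k[:2]-piv;print(np.hypot(*d),np.degrees(np.arctan2(d[1],d[0])))
P,R=plan([(k[0],k[1],.13,-8.2,40),(k[0],k[1],.096,-8.2,18)],grip=0)
print("ARC")
w=[];ph0=np.degrees(np.arctan2(d[1],d[0]))
for f in np.linspace(ph0,193.5,16)[1:]:
    w.append((*(piv+.156*np.array([np.cos(np.radians(f)),np.sin(np.radians(f))])),.096,f-90,60))
plan(w,grip=-.5,start=(P,R),tmax=9)
E
```

```text
[0.62965438 0.14033009 0.1085    ]
0.1573185891950624 81.35222489374685
[[[0.58,0.4,0.02,0.002,-0.004,0,0],[0.58,0.41,0.02,0.001,0,0,0],[0.34,0,0,0,0,0,0],[0.34,0,0,0,0,0,0]]]
end [0.6295 0.1406 0.096 ] -8.2 4
ARC
[[[0,-0.05,-0.4,-0.122,0,0,-0.5],[0,-0.03,-0.41,-0.131,0,0,-0.5],[0,-0.03,-0.4,-0.13,0,0,-0.5],[0,-0.02,-0.41,-0.131,0,0,-0.5],[0,-0.03,-0.41,-0.13,0,0,-0.5]]]
[[[0,-0.03,-0.4,-0.131,0,0,-0.5],[0,-0.02,-0.41,-0.13,0,0,-0.5],[0,-0.03,-0.4,-0.131,0,0,-0.5],[0,-0.03,-0.41,-0.13,0,0,-0.5],[0,-0.02,-0.41,-0.131,0,0,-0.5]]]
[[[0,-0.03,-0.4,-0.13,0,0,-0.5],[0,-0.03,-0.41,-0.131,0,0,-0.5],[0,-0.02,-0.4,-0.13,0,0,-0.5],[0,-0.03,-0.41,-0.131,0,0,-0.5],[0,-0.03,-0.41,-0.13,0,0,-0.5]]]
end [ 0.4546 -0.0518  0.0959] 103.5 15
```

>>> drive_tool --targets '[[[0.58,0.4,0.02,0.002,-0.004,0,0],[0.58,0.41,0.02,0,0,0,0],[0.34,0,0,0,0,0,0],[0.34,0,0,0,0,0,0],[0,0,0,0,0,0,-0.3]]]'

```text
time_s: 19.6
position: [0.6285, 0.1405, 0.0941]
tool_rot: [[-0.004, 0.141, 0.99], [-0.0, 0.99, -0.141], [-1.0, -0.001, -0.004]]
ft_force: [-0.6, -0.1, 0.5]
grip_width: 0.0305
```

>>> drive_tool --targets '[[[0,0,0,0,0,0,-0.5],[0,0,0,0,0,0,-0.5]]]' --force 20

```text
time_s: 19.8
position: [0.6303, 0.1407, 0.0976]
tool_rot: [[0.003, 0.14, 0.99], [0.0, 0.99, -0.14], [-1.0, 0.001, 0.003]]
ft_force: [-1.1, -0.1, 0.3]
grip_width: 0.0216
```

```bash
python3 - <<'E'
from h import *
from rig import *
p=get_image("wrist");save(p,"w14",(150,100,410,350),2.3);s=observe();print(s["time_s"],s["position"],s["ft_force"],s["tool_rot"],s["grip_width"])
E
```

```text
19.85 [0.63027455 0.1408101  0.09754783] [0.2763668  0.01785716 0.02873233] [[ 3.07919155e-03  1.40168302e-01  9.90122904e-01]
 [ 2.53707976e-04  9.90127457e-01 -1.40169735e-01]
 [-9.99995227e-01  6.82811542e-04  3.01323029e-03]] 0.021126730601661658
```

View pics/w14.png

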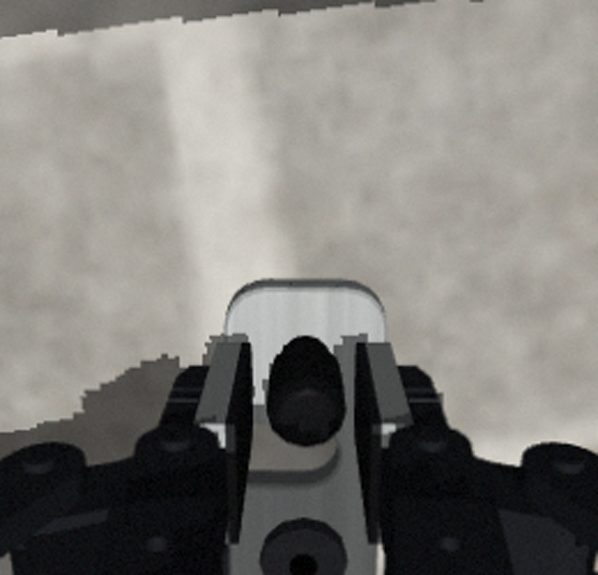

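>>> drive_tool --targets '[[[0,-0.03,-0.2,-0.065,0,0,-0.5],[0,-0.02,-0.3,-0.095,0,0,-0.5],[0,-0.03,-0.4,-0.13,0,0,-0.5],[0,-0.03,-0.4,-0.13,0,0,-0.5],[0,-0.03,-0.4,-0.13,0,0,-0.5]]]'

```text
time_s: 20.35
position: [0.5463, 0.128, 0.0973]
tool_rot: [[0.004, -0.404, 0.915], [0.001, 0.915, 0.404], [-1.0, -0.001, 0.004]]
ft_force: [1.0, 0.5, 0.4]
grip_width: 0.0216
```

>>> drive_tool --targets '[[[0,-0.03,-0.4,-0.13,0,0,-0.5],[0,-0.03,-0.4,-0.13,0,0,-0.5],[0,-0.03,-0.4,-0.13,0,0,-0.5],[0,-0.02,-0.4,-0.13,0,0,-0.5]]]'

```text
time_s: 20.75
position: [0.4841, 0.0781, 0.0972]
tool_rot: [[0.004, -0.805, 0.593], [0.001, 0.593, 0.805], [-1.0, -0.003, 0.003]]
ft_force: [2.8, 0.3, 0.4]
grip_width: 0.0212
```

```bash
python3 - <<'E'
from h import *
from rig import observe
from plan import plan
s=observe();print(s["time_s"],s["position"],s["ft_force"],s["grip_width"])
piv=np.array([.6060,-.0152]);d=s["position"][:2]-piv;R=s["tool_rot"]
ph0=np.degrees(np.arctan2(d[1],d[0]));print(np.hypot(*d),ph0,np.degrees(np.arctan2(R[1,2],R[0,2])))
w=[]
for f in list(np.linspace(ph0,180,5)[1:])+[185,189.5,192,193.5]:
    w.append((*(piv+.156*np.array([np.cos(np.radians(f)),np.sin(np.radians(f))])),.096,f-90,60))
plan(w,grip=-.5,tmax=9)
E
```

```text
20.75 [0.48414473 0.07809081 0.09715387] [2.84298366 0.2904559  0.38539912] 0.021205605039821794
0.15346622759208778 142.56280061206056 53.59639794602486
[[[0.02,0.02,-0.51,-0.145,0.002,0.003,-0.5],[0,-0.02,-0.25,-0.082,0,0,-0.5],[0,0,-0.26,-0.082,0,0,-0.5],[0,-0.02,-0.25,-0.081,0.001,0,-0.5],[0,0,-0.25,-0.082,0,0,-0.5]]]
[[[0,-0.02,-0.26,-0.082,0,0,-0.5],[0,0,-0.25,-0.081,0,0,-0.5],[0,-0.02,-0.28,-0.088,0,0,-0.5],[0,-0.01,-0.24,-0.078,0,0,-0.5],[0,0,-0.14,-0.044,0,0,-0.5]]]
[[[0,0,-0.08,-0.026,0,0,-0.5]]]
end [ 0.4543 -0.0517  0.0961] 103.5 11
```

>>> drive_tool --targets '[[[0.02,0.02,-0.5,-0.145,0,0,-0.5],[0,-0.02,-0.26,-0.082,0,0,-0.5],[0,0,-0.26,-0.082,0,0,-0.5],[0,-0.02,-0.25,-0.082,0,0,-0.5],[0,0,-0.25,-0.082,0,0,-0.5]]]'

```text
time_s: 21.25
position: [0.452, 0.0103, 0.096]
tool_rot: [[0.003, -0.986, 0.164], [0.0, 0.164, 0.986], [-1.0, -0.003, 0.001]]
ft_force: [1.6, 1.1, 0.6]
grip_width: 0.0214
```

>>> drive_tool --targets '[[[0,-0.02,-0.25,-0.082,0,0,-0.5],[0,0,-0.25,-0.082,0,0,-0.5],[0,-0.02,-0.22,-0.075,0,0,-0.5]]]'

```text
time_s: 21.55
position: [0.4505, -0.0257, 0.0959]
tool_rot: [[0.002, -0.997, -0.074], [0.0, -0.074, 0.997], [-1.0, -0.002, -0.0]]
ft_force: [-1.3, 1.8, 0.9]
grip_width: 0.0217
```

```bash
python3 - <<'E'
from h import *
from rig import *
p=get_image("wrist");save(p,"w15",f=1.4);s=observe();print(s["time_s"],s["position"],s["ft_force"],s["grip_width"])
piv=np.array([.6060,-.0152]);d=s["position"][:2]-piv;R=s["tool_rot"]
ph0=np.degrees(np.arctan2(d[1],d[0]));print(np.hypot(*d),ph0,np.degrees(np.arctan2(R[1,2],R[0,2])))
E
```

```text
21.6 [ 0.45102758 -0.02699063  0.0958623 ] [ 0.28701494 -0.21792329  0.15072318] 0.02163103008611729
0.15542030478342203 -175.6491982455092 94.39907728267907
```

View pics/w15.png

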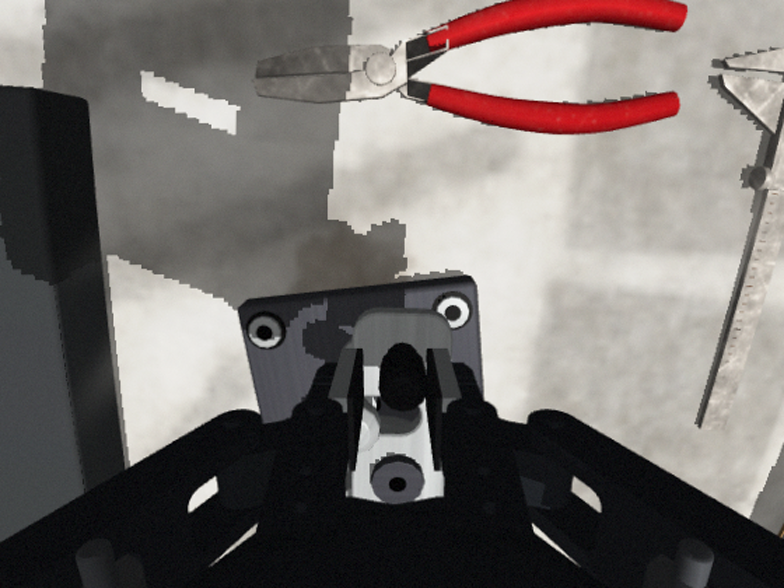

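>>> drive_tool --targets '[[[0,-0.01,-0.12,-0.038,0,0,-0.5],[0,0,-0.1,-0.032,0,0,-0.5],[0,0,-0.08,-0.03,0,0,-0.5]]]'

```text
time_s: 21.9
position: [0.4527, -0.0401, 0.0957]
tool_rot: [[0.002, -0.985, -0.17], [0.0, -0.17, 0.985], [-1.0, -0.002, -0.0]]
ft_force: [-0.8, 0.6, 0.6]
grip_width: 0.0214
```

>>> drive_tool --targets '[[[0,0,-0.06,0,0,0,-0.5],[0,0,-0.04,0,0,0,-0.5]]]'

```text
time_s: 22.1
position: [0.4535, -0.0451, 0.0954]
tool_rot: [[0.002, -0.986, -0.169], [-0.0, -0.169, 0.986], [-1.0, -0.002, -0.0]]
ft_force: [-0.1, 1.2, 1.1]
grip_width: 0.0209
```

>>> drive_tool --targets '[[[0,0,-0.04,0,0,0,-0.5],[0,0,-0.03,0,0,0,-0.5]]]'

```text
time_s: 22.3
position: [0.454, -0.0479, 0.0952]
tool_rot: [[0.001, -0.986, -0.169], [0.002, -0.169, 0.986], [-1.0, -0.001, 0.001]]
ft_force: [0.8, 10.6, 4.9]
grip_width: 0.0213
```

>>> drive_tool --targets '[[[0,0,-0.03,0,0,0,-0.5],[0,0,0,0,0,0,-0.5]]]'

```text
time_s: 22.5
position: [0.4539, -0.048, 0.0951]
tool_rot: [[0.001, -0.986, -0.169], [0.004, -0.169, 0.986], [-1.0, -0.001, 0.004]]
ft_force: [0.7, 13.6, 5.7]
grip_width: 0.0216
```

```bash
python3 - <<'E'
from h import *
from rig import *
p=get_image("wrist");save(p,"w16",(150,150,410,370),2.5);s=observe();print(s["time_s"],s["position"],s["ft_force"],s["grip_width"])
E
```

```text
22.55 [ 0.45394078 -0.04801472  0.09515065] [ 0.43547916 13.16886719  5.34418135] 0.02117087400598764
```

View pics/w16.png

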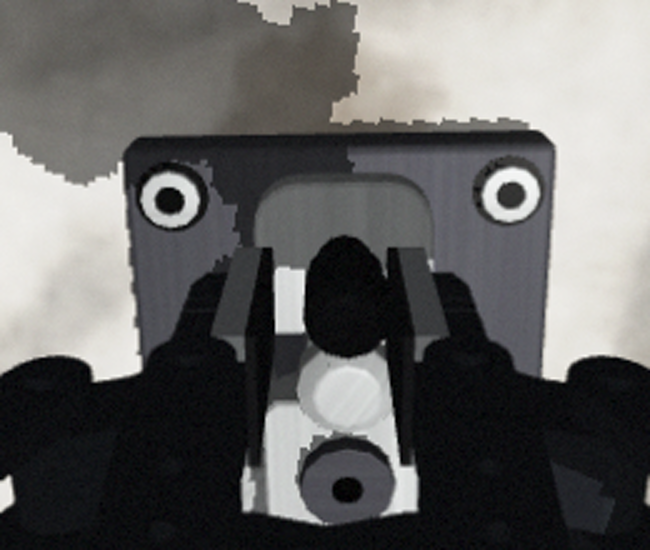

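>>> drive_tool --targets '[[[0,0,0.1,0,0,0,-0.3],[0,0,0,0,0,0,0],[-0.3,0,0,0,0,0,0],[-0.7,0,0,0,0,0,0],[-0.7,0,0,0,0,0,0]]]'

```text
time_s: 23.05
position: [0.4531, -0.0453, 0.1809]
tool_rot: [[-0.0, -0.985, -0.17], [0.0, -0.17, 0.985], [-1.0, 0.0, 0.0]]
ft_force: [0.2, 0.3, -0.1]
grip_width: 0.0425
```

>>> drive_tool --targets '[[[-0.5,0.6,0,0,0,0,0],[0,0.8,0,0,0,0,0],[0,0,0,0,0,0,0],[0,0,0,0,0,0,0]]]'

```text
time_s: 23.45
position: [0.3843, -0.0574, 0.2053]
tool_rot: [[0.002, -0.986, -0.169], [-0.001, -0.169, 0.986], [-1.0, -0.002, -0.001]]
ft_force: [0.2, -0.4, 0.2]
grip_width: 0.0429
```

```bash
python3 - <<'E'
from h import *
from rig import *
for n in("wrist","top","scene"):
    p=get_image(n)
    save(p,"x17"+n, {"wrist":None,"scene":(170,100,330,230),"top":(100,130,260,260)}[n],{"wrist":1.4,"scene":4.5,"top":4.5}[n])
s=observe();print(s["time_s"],s["position"],s["ft_force"],s["grip_width"])
E
```

```text
23.6 [ 0.38503199 -0.05721796  0.20483342] [-0.34916015  0.46098518  0.26708529] 0.04232831689410299
```

View pics/x17wrist.png

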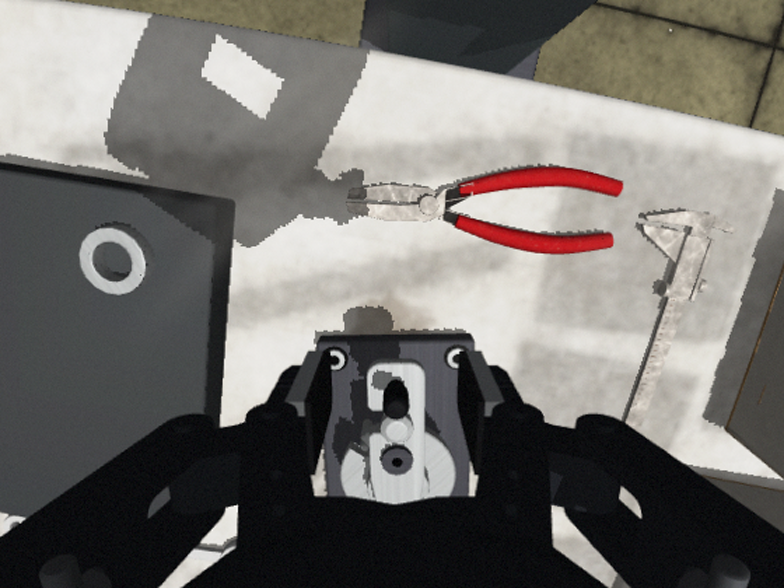

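View pics/x17scene.png

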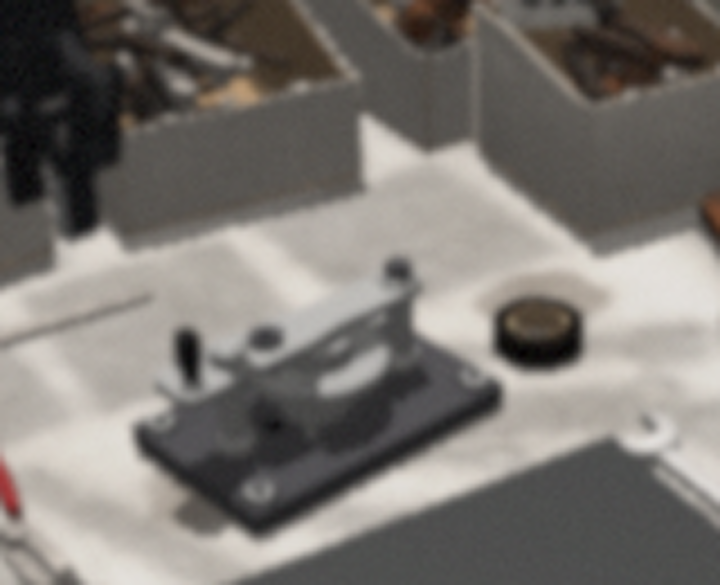

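View pics/x17top.png

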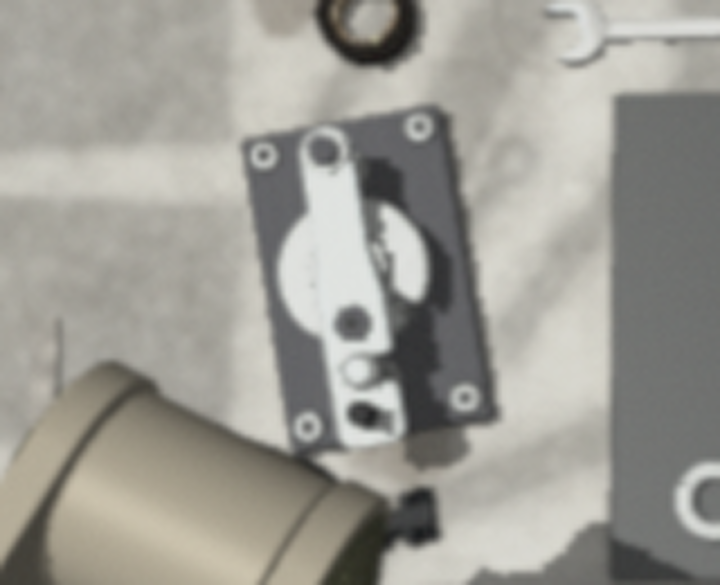

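```bash
python3 - <<'E'
from rig import *
print(close_job());
E
```

```text
the job is handed in; nothing more can be done
None
```

I loaded the jig in order and handed the job in at about 23.6 s of the 64 s allowed. `close_job()` gives no verdict, so the result rests on my own checks below.

1. **Spacer:** I lowered the taller spacer down the post until it bottomed at about 20 N. Its ring then showed concentric with the post.
2. **Flange:** I turned it about -49.6° and lowered it. Contact came at the expected home height (underside about 44 mm), and the pin showed standing in the notch.
3. **Leaf:** I swung it round by the knob, held loosely between the fingers, until it met its stop at about 13 N. I then opened the fingers and backed away.

**Last checks:** The final pictures show the slot round the catch stud. Knob, stud and bush line up along the jig's axis, and the flange is trapped under the leaf. The wrist force read about zero with the hand clear. I did not measure the final leaf angle as a number.

The short spacer showed in the last wrist picture and the tape in the last top and scene pictures, neither visibly moved. I did not look at the punch again, but the arm made no move near it after the spacer was picked up.

**Readings that disagreed:**
- The cameras differed by about 2 mm on the jig's position.
- The reported tool position scattered by 1–2 mm, and read about 2 mm farther along x with the flange home than with the spacer home.
- The notch angle varied by about 2–3° between views.

The fits went home without any high force despite these.

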